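Pack interlocked U-brackets and their backing plate into the kit tray

ROBOT

A 7-joint arm with a two-finger parallel gripper is mounted at the origin on a cart in front of the work surface, level with it; the furniture and walls round the work are solid. World frame = base frame: x ahead of the robot, y to its left, z up, the work surface at z = 0. Lengths are in m, angles in rad, forces in N, time in s.
With the tool pointing down it reaches from about 0.4 to 0.75 m from the base axis. Payload 19.5 kg.
Tool frame: the origin (TCP) lies midway between the tips of the shut fingers; the grasp point (between the pads) lies 19 mm behind it (ctrl.tcp_to_grasp is the distance from the TCP to the grasp point, in m); x points along the fingers, y is the direction in which the jaws open and shut, and the axes are right-handed (so a half turn about x gives the same grasp; the last joint's range is limited). The gripper opens to 85 mm and grips with 20 to 120 N. Pads are 22 mm wide; open, the fingers measure 114 mm over their backs; the gripper's body (76 mm by 85 mm) begins 54 mm behind the grasp point. The pads swing forward as they close: fully open they stand 13 mm farther back than shut.
Start: joints at [1.134, 0.707, -0.028, 1.485, 0.022, 0.951, -0.075], TCP at [0.221, -0.531, 0.231] pointing down, gripper open.
Joint ranges: [-2.71, 2.71], [-0.32, 2.16], [-1.57, 1.52], [0, 2.45], [-1.46, 4.6], [0, 2.02], [-2.83, 2.83]. Speed limits (rad/s): [1.89, 1.89, 2.57, 2.57, 3.01, 3.01, 3.01].

INTERFACE

Orientations are given as a unit quaternion [x, y, z, w].
In Python, from bench import ctrl, vision gives the robot as it stands.
- The arm moves only by the tool send_rows, never from a script. Its argument "rows" is text: rows parted by semicolons, each of 7 numbers parted by spaces: the opening in per cent of the stroke, from 0 (shut) to 100 (fully open), then the shift along the world's x, y, z in m, then the turn, a rotation vector about the world's x, y, z in rad. In form: fingers dx dy dz ax ay az; .... A call has 1 to 8 rows; each row shifts and turns the pose as measured when the row begins; what a row does not reach is not made up. A row lasts 1/10 s, in which the tool goes at most 50 mm and 8.59 degrees, less where a joint would pass 70% of its speed; a pose out of reach is approached as far as the arm can. A call is refused whole if a number of a shift passes 0.05 or a number of a turn 0.15, either way. A call with a gripper value outside its range is refused whole. The fingers move at their own pace and stop on an object; "force" is the grip in N (left out, the last holds). Time passes only in rows, so rows that do not move let the fingers close. It gives the time, the measured TCP pose, the force and the opening at its end, in the units of the state.
- ctrl.get_obs(): the state, without advancing time (a new reading comes with each control period).
- vision.snapshot(name): name is "side" or "top" or "wrist"; returns a dict with "color" (400x640x3 uint8, red, green, blue), "depth" (400x640 float32, m along the optical axis (not along the pixel's ray), 0 where there is no reading), "camera_matrix" (3x3 intrinsics, pixels), "R" (3x3) and "t" (3): a world point X has camera coordinates R X + t; the wrist camera has in their place "tool_from_camera" (4x4, takes a point from camera to tool coordinates, whose origin is the TCP and whose axes are the tool frame's). Camera axes: x right, y down, z forward; pixel columns grow to the right and rows downward; lengths in m; the calibration is good to about 2 mm. A picture is of the moment at which its call begins: read the wrist's pose just before it.
- ctrl.finish_job(): hands the job in, once; it reports no verdict.
Trained networks look in a picture, given as the dict that the camera call returned (one of the last four; its "shot" number tells which), for a name from the list of things; names that differ only in an ending like _2 or _b are one class to them, and where a whole thing is asked for, a point or a joint stands for the part that bears it (a point fixed in the world has none). Each returns a list of dicts, best first, with "p" (0 to 1); they miss things now and then, are a little off and sometimes report something else, mostly with a low value. They report only what shows in the picture. A call takes as long as a camera call. They do not tell look-alikes from the thing itself.
- vision.spot_in(picture, name): "extent" ([left, top, width, height] in pixels, round what is visible of it).
- vision.outline_of(picture, name): "pixels" (400x640 bool, what is visible of it) and "extent" ([left, top, width, height] in pixels, round what is visible of it).
The state is a dict: "time_s": time; "q": joint angles; "joint_vel": joint speeds; "joint_torque": joint torques, N m; "tcp_pos": TCP position; "ee_rot": TCP orientation; "wrist_force": force on the tool from outside, world axes, zero at the start; "moment": the same for the moment, N m; "opening": opening from 0.0 (shut) to 1.0 (fully open).
Only numpy, scipy, OpenCV 4.12 (cv2) and the standard library are available. Lean on these libraries where they do the work, as an engineer would, in place of code of your own. Each camera call takes 0.05 s, during which the arm holds its last target. There are 200 camera calls.

TASK

Pack the bracket kit: stand all the aluminium U-brackets that stand about the bench on the floor of the tray's long bay in a single interlocked row, on their cut edges as they stand now, the first one close to the low end wall away from the pocket, each turned the opposite way to the one before it, mouth toward the other side of the tray, with a leg of each inside the mouth of the next. Also draw the taller steel plate up out of the rack and stand it in the narrow upright pocket at the other end of the tray, fully down. Leave the two shorter plates in the rack and the other things on the bench as they are.

Things in the scene. Friction and masses are not known exactly. Their poses are not given: they have to be found in the camera images.
- tray: grey sheet-metal kit tray, fixed, 72 (x) x 273 (y) mm outside, walls 4 mm; origin under its centre, z up. Its long bay is 64 (x) x 250 (y) mm inside, floor 3 mm above the bench, with walls only 14 mm high (above the bench) along both sides and at the +y end. At its -y end two cross walls 40 mm high (above the bench) with side walls as high form the upright pocket, 64 (x) x 11 (y) mm inside
- tray_start (a point): foot of the inside face of the low end wall of the tray's bay (the end away from the pocket), on the bay's floor, mid-width; axes as the tray: the bay runs from here 250 mm toward -y
- tray_pocket (a point): centre of the floor of the tray's upright pocket, 37 mm below the pocket's rim; axes as the tray
- rack: dark steel plate rack, fixed, 78 (x) x 130 (y) x 50 mm high; origin under its centre. Three upright slots 45 mm apart along its y (at -45, 0, +45), each 9 mm wide and 45 mm deep, slot floor 5 mm above the bench; they hold a plate by its two upright edges and are open in the middle (41 mm). Plates come out only straight upward
- backing_plate_mid (a point): the taller steel plate of the three in the rack (0.23 kg), 56 (x, width) x 6 (y, thickness) x 90 (z, height) mm, with four bolt holes; this point is its centre (45 mm above its lower edge). It starts upright in any one of the slots, its top edge 95 mm above the bench, its y axis along the rack's y
- spare_plate_1_mid (a point): centre of a shorter spare steel plate, 56 x 6 x 60 mm high, in another slot of the rack; stays there
- spare_plate_2_mid (a point): centre of the other shorter spare steel plate, 56 x 6 x 60 mm high, in the rack; stays there
- chuck: keyless drill chuck, 43 mm across, 50 mm high, standing; bystander; origin at its underside
- fitting: brass hose fitting, 23 x 50 x 31 mm; bystander; origin at its underside
- plunger: spring plunger, 18 x 117 x 18 mm, lying; bystander; origin at its underside
- bracket_1_mid (a point): aluminium U-bracket (a short piece of channel, 0.12 kg), may be absent; stands on its cut edge so that it is a U seen from above, 40 mm high; this point is the centre of its 44 (x) x 60 (y) x 40 (z) mm outline. All walls 8 mm thick: the web lies at x = -22 to -14 mm over the full 60 mm, the two legs at y = +-22 to +-30 mm run to x = +22 mm; the mouth, 44 mm wide, opens to its +x. A leg can be pinched from above across its 8 mm
- bracket_2_mid (a point): another U-bracket just like bracket_1, with this point and axes as there; may be absent
- bracket_3_mid (a point): another U-bracket just like bracket_1, with this point and axes as there; may be absent
- bracket_4_mid (a point): another U-bracket just like bracket_1, with this point and axes as there; may be absent
- bracket_5_mid (a point): another U-bracket just like bracket_1, with this point and axes as there; may be absent
There are look-alikes about, which are no part of the job. Leave any red or turquoise look-alike of the part that bears bracket_4_mid alone.

How it is judged:
By the outcome, as a careful person would: the job done as asked, in the order asked, and still so for the second after the job is handed in, with the robot touching nothing.
Of bracket_1, bracket_2, bracket_3, bracket_4, bracket_5 only 3 to 5 are there at a start; the rules pass over those that are not, and their reading is None.
At some moment in a run one of bracket_1, bracket_2, bracket_3, bracket_4, bracket_5 may be knocked a few centimetres aside while the robot is not near it.
It also fails if it takes over 210 s, if anything falls off the work surface, if the arm or the gripper's body presses on something with over 40 N, if the wrist force passes 120 N, or if a joint passes its speed limit or range.

## Working session

There is one attempt and no reset: what is moved stays moved. The work goes in short steps, Python scripts to look and compute and a tool call to move; the robot and the scene stay as the last step left them, time stands still between calls to the robot, and variables do not carry over. Pictures are saved under pics/ and viewed, about 12 in all and at most 16, crops included, and the job is handed in when it is done.

Besides the shell and the picture viewer there is one more tool, called by a JSON object that holds its "name" and its "arguments". send_rows: Moves the arm, as the interface text tells. Its arguments: {"type":"object","properties":{"rows":{"type":"string"},"force":{"type":"number"}},"required":["rows"]}

```bash
mkdir -p pics; ls
python3 - <<'E'
from bench import ctrl, vision
import cv2, numpy as np
o=ctrl.get_obs(); print({k:np.round(v,3) if not isinstance(v,dict) else v for k,v in o.items()})
for n in ["top","side"]:
    s=vision.snapshot(n); cv2.imwrite(f"pics/{n}0.png",s["color"][:,:,::-1])
    print(n,s["camera_matrix"].tolist(),np.round(s["R"],3).tolist(),np.round(s["t"],3).tolist())
    for nm in ["tray","rack","backing_plate_mid","spare_plate_1_mid","bracket_1_mid","chuck","fitting","plunger"]:
        print(nm,[(np.round(d["extent"]).astype(int).tolist(),round(float(d["p"]),2)) for d in vision.spot_in(s,nm)][:8])
E
```

```text
pics
{'time_s': np.float64(0.0), 'q': array([ 1.134,  0.707, -0.028,  1.485,  0.022,  0.951, -0.075]), 'joint_vel': array([ 0.   , -0.   ,  0.001,  0.001,  0.   ,  0.001,  0.   ]), 'joint_torque': array([ 3.0000e-03, -8.8320e+01,  1.2350e+00, -2.3616e+01,  1.7000e-02,
        7.0000e-03, -0.0000e+00]), 'tcp_pos': array([ 0.221, -0.531,  0.231]), 'ee_rot': array([-0.693, -0.139,  0.693, -0.138]), 'wrist_force': array([ 0.378,  0.449, -0.372]), 'moment': array([ 0.031, -0.027, -0.026]), 'opening': np.float64(1.002)}
top [[423.65274583684817, 0.0, 316.91069353681667], [0.0, 423.65274583684817, 195.68397083462634], [0.0, 0.0, 1.0]] [[-0.005, -1.0, 0.016], [-0.986, 0.002, -0.164], [0.164, -0.016, -0.986]] [-0.043, 0.605, 1.283]
tray [([243, 232, 93, 22], 0.81)]
rack [([380, 205, 45, 31], 0.84), ([416, 211, 7, 21], 0.27)]
backing_plate_mid [([415, 213, 6, 18], 0.73), ([201, 236, 22, 24], 0.47)]
spare_plate_1_mid [([401, 215, 8, 14], 0.51)]
bracket_1_mid []
chuck [([203, 193, 24, 22], 0.68), ([356, 193, 10, 13], 0.53)]
fitting [([274, 153, 7, 11], 0.58)]
plunger [([404, 215, 4, 13], 0.66), ([293, 157, 41, 6], 0.65)]
side [[485.44348000418734, 0.0, 318.68083604472673], [0.0, 485.44348000418734, 192.44846132983335], [0.0, 0.0, 1.0]] [[-1.0, -0.002, 0.012], [-0.01, 0.652, -0.758], [-0.006, -0.758, -0.652]] [0.594, 0.094, 1.219]
tray [([352, 195, 39, 87], 0.95)]
rack []
backing_plate_mid [([337, 117, 22, 18], 0.88), ([333, 133, 20, 11], 0.57)]
spare_plate_1_mid [([335, 133, 17, 10], 0.43)]
bracket_1_mid []
chuck [([310, 166, 15, 22], 0.69)]
fitting [([350, 192, 44, 95], 0.72), ([244, 243, 18, 11], 0.45)]
plunger [([352, 194, 43, 92], 0.4)]
```

Run:
```python
import cv2
a=cv2.imread("pics/top0.png")[130:280,180:440]; b=cv2.imread("pics/side0.png")[90:310,200:460]
cv2.imwrite("pics/top0c.png",cv2.resize(a,None,fx=3,fy=3,interpolation=cv2.INTER_CUBIC)); cv2.imwrite("pics/side0c.png",cv2.resize(b,None,fx=2.7,fy=2.7,interpolation=cv2.INTER_CUBIC))
```

```text
(no output)
```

View pics/top0c.png

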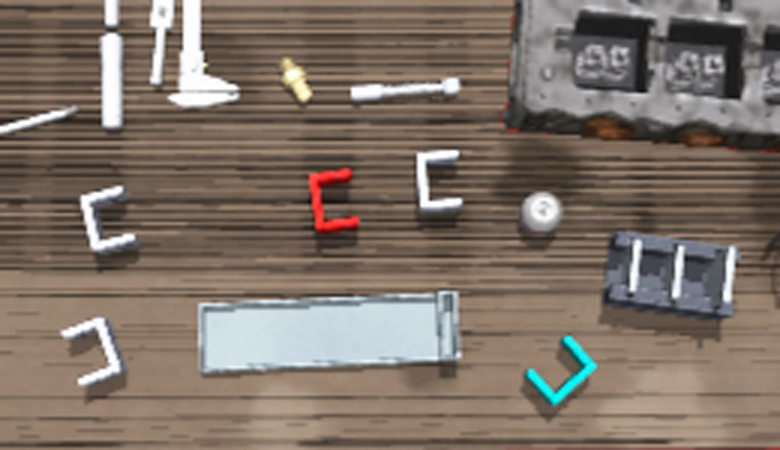

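View pics/side0c.png

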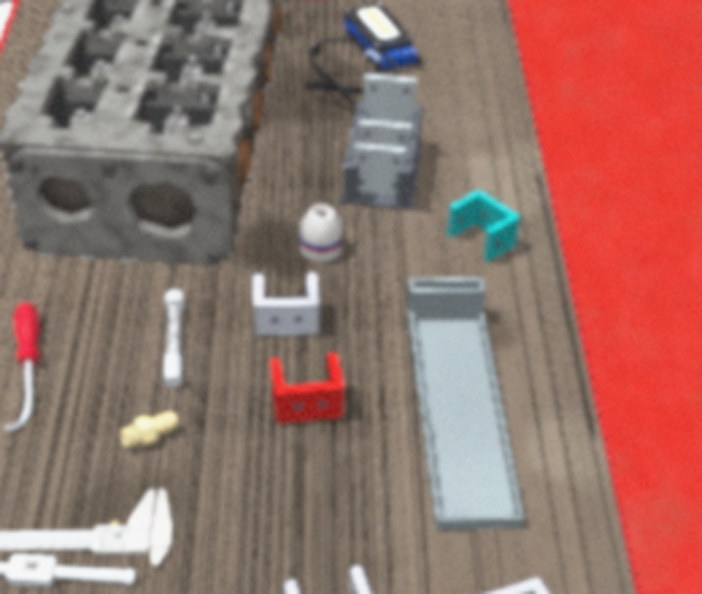

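```bash
cat > h.py <<'E'
from bench import ctrl, vision
import numpy as np, cv2
from scipy.spatial.transform import Rotation as Ro
def cloud(s,o=None):
    K=s["camera_matrix"];d=s["depth"].astype(float);v,u=np.mgrid[0:400,0:640]
    P=np.stack([(u-K[0,2])/K[0,0]*d,(v-K[1,2])/K[1,1]*d,d],-1)
    if "R" in s: W=(P-s["t"])@s["R"]
    else:
        T=s["tool_from_camera"];W=P@T[:3,:3].T+T[:3,3]
        W=W@Ro.from_quat(o["ee_rot"]).as_matrix().T+o["tcp_pos"]
    W[d==0]=np.nan
    return W
def shot(n,f=None):
    o=ctrl.get_obs();s=vision.snapshot(n)
    if f: cv2.imwrite(f,s["color"][:,:,::-1])
    return s,cloud(s,o),o
def blobs(W,zlo,zhi,minpx=15,roi=None):
    z=W[:,:,2];m=((z>zlo)&(z<zhi)).astype(np.uint8)
    n,l,st,_=cv2.connectedComponentsWithStats(m,connectivity=8)
    return [(l==i,st[i]) for i in range(1,n) if st[i,4]>=minpx]
E
python3 - <<'E'
from h import *
s,W,o=shot("top")
print(o["time_s"],Ro.from_quat(o["ee_rot"]).as_matrix().round(3).tolist())
for m,st in blobs(W,.025,.06):
    p=W[m];c=s["color"][m].mean(0).astype(int)
    r=cv2.minAreaRect(p[:,:2].astype(np.float32)*1000)
    print(st[:5].tolist(),"mean",p.mean(0).round(3),"rgb",c,"rect",np.round(r[0]),np.round(r[1]),round(r[2]))
b=W[200:300,230:350]; 
for zl,zh in((.0095,.02),(.03,.045)):
    mm=(b[:,:,2]>zl)&(b[:,:,2]<zh);print(mm.sum(),cv2.minAreaRect(b[mm][:,:2].astype(np.float32)*1000))
cv2.imwrite("pics/full.png",cv2.resize(s["color"][:,:,::-1],(800,500)))
w,Ww,o=shot("wrist");print(w["camera_matrix"].round(1).tolist(),w["tool_from_camera"].round(4).tolist())
E
```

```text
0.9 [[-0.0, 0.385, -0.923], [0.0, -0.923, -0.385], [-1.0, -0.0, -0.0]]
[497, 68, 25, 11, 74] mean [ 1.021 -0.696  0.042] rgb [201 192 197] rect [1021. -692.] [12. 67.] 13
[195, 90, 12, 30, 116] mean [0.921 0.339 0.028] rgb [230 232 237] rect [915. 338.] [ 25. 102.] 81
[350, 111, 4, 16, 28] mean [ 0.864 -0.161  0.041] rgb [105  92  88] rect [ 863. -161.] [61.  7.] 1
[368, 113, 16, 7, 46] mean [ 0.872 -0.236  0.046] rgb [56 55 56] rect [ 869. -238.] [50. 12.] 82
[385, 114, 10, 10, 46] mean [ 0.864 -0.289  0.043] rgb [64 63 65] rect [ 865. -287.] [38. 20.] 45
[519, 114, 16, 28, 235] mean [ 0.825 -0.729  0.042] rgb [75 73 71] rect [ 829. -726.] [100.  34.] 7
[403, 116, 15, 6, 30] mean [ 0.864 -0.345  0.048] rgb [51 51 52] rect [ 863. -348.] [ 9. 44.] 7
[419, 117, 7, 9, 37] mean [ 0.853 -0.39   0.042] rgb [64 63 65] rect [ 851. -386.] [18. 25.] 79
[447, 120, 7, 8, 22] mean [ 0.844 -0.486  0.047] rgb [53 52 54] rect [ 846. -485.] [30. 14.] 35
[465, 121, 22, 10, 63] mean [ 0.839 -0.573  0.048] rgb [52 52 53] rect [ 837. -560.] [68. 25.] 81
[366, 139, 28, 22, 273] mean [ 0.765 -0.256  0.035]
[... 2226 characters left out ...]
. 19.] 1
[200, 235, 21, 24, 139] mean [0.45  0.281 0.038] rgb [225 225 230] rect [448. 288.] [61. 45.] 23
[355, 242, 23, 23, 124] mean [ 0.422 -0.202  0.039] rgb [ 18 209 211] rect [ 426. -199.] [43. 61.] 42
[277, 368, 53, 22, 134] mean [ 0.071 -0.005  0.043] rgb [57 61 41] rect [60. -3.] [155.  50.] 86
284 ((489.72039794921875, 29.251129150390625), (297.9202575683594, 265.4306640625), 76.54502868652344)
120 ((527.9325561523438, -28.97515869140625), (215.55612182617188, 56.568172454833984), 44.202335357666016)
[[325.4, 0.0, 316.0], [0.0, 325.4, 195.8], [0.0, 0.0, 1.0]] [[0.0001, -0.2736, 0.9619, -0.1429], [1.0, -0.0005, -0.0002, 0.0017], [0.0005, 0.9619, 0.2736, -0.07], [0.0, 0.0, 0.0, 1.0]]
```

View pics/full.png

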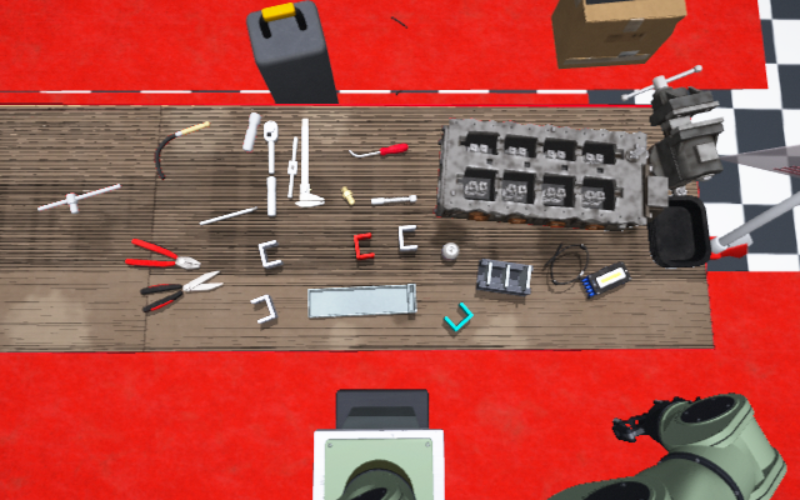

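{"name": "send_rows", "arguments": {"rows": "100 0.024 0.038 0.01 0 0 0.085;100 0.024 0.038 0.01 0 0 0.085;100 0.024 0.038 0.01 0 0 0.085;100 0.024 0.038 0.01 0 0 0.085;100 0.024 0.038 0.01 0 0 0.085;100 0.024 0.038 0 0 0 0.085;100 0.024 0.038 0 0 0 0.085;100 0.024 0.038 0 0 0 0.085"}}

```text
time_s: 1.8
tcp_pos: [0.4145, -0.2187, 0.2831]
ee_rot: [-0.604, -0.365, 0.605, -0.368]
wrist_force: [1.4, -0.3, 0.6]
opening: 1.0
```

{"name": "send_rows", "arguments": {"rows": "100 0.024 0.038 0 0 0 0.085;100 0.024 0.038 0 0 0 0.085;100 0.024 0.038 0 0 0 0.085;100 0.024 0.038 0 0 0 0.085;100 0.024 0.038 0 0 0 0.085;100 0.024 0.038 0 0 0 0.085;100 0 0 0 0 0 0"}}

```text
time_s: 2.5
tcp_pos: [0.5644, 0.0253, 0.2837]
ee_rot: [0.486, 0.513, -0.483, 0.516]
wrist_force: [-0.1, -1.9, 0.7]
opening: 1.002
```

```bash
cat >> h.py <<'E'
def rects(W,s,zlo=.030,zhi=.048,minpx=60):
    for m,st in blobs(W,zlo,zhi,minpx):
        p=W[m];c=s["color"][m].mean(0).astype(int)
        q=p[:,:2].astype(np.float32)*1000
        r=cv2.minAreaRect(q); B=cv2.boxPoints(r)
        e=[B[1]-B[0],B[2]-B[1]]; L=[np.linalg.norm(x) for x in e]
        sh=e[int(np.argmin(L))]/min(L); off=np.dot(q.mean(0)-r[0],sh)   # mouth is away from centroid
        ax=-np.sign(off)*sh
        print(st.tolist(),"rgb",c,"ctr",np.round(r[0],1),"size",np.round(sorted(L),1),"mouth yaw deg",round(np.degrees(np.arctan2(ax[1],ax[0])),1),"ztop",np.nanmedian(p[:,2]).round(4))
def pose(o):
    R=Ro.from_quat(o["ee_rot"]).as_matrix()
    print("t",o["time_s"],"tcp",o["tcp_pos"].round(4),"x",R[:,0].round(3),"jaw az",round(np.degrees(np.arctan2(R[1,1],R[0,1])),2),"q",o["q"].round(2),"F",o["wrist_force"].round(1),"op",round(float(o["opening"]),3))
E
python3 - <<'E'
from h import *
s,W,o=shot("wrist","pics/w1.png");pose(o);rects(W,s)
m=(W[:,:,2]>.009)&(W[:,:,2]<.02);print(m.sum())
E
```

```text
t 2.5 tcp [0.5644 0.0253 0.2837] x [ 0.006 -0.001 -1.   ] jaw az 3.44 q [ 0.07  0.65 -0.35  1.43  0.23  1.09 -0.25] F [-0.1 -1.9  0.7] op 1.002
[325, 134, 52, 41, 813] rgb [230  79  73] ctr [608.4  37. ] size [43.9 60.2] mouth yaw deg -81.3 ztop 0.04
[336, 224, 49, 34, 727] rgb [206 206 210] ctr [629.7 -74.9] size [44.5 59.8] mouth yaw deg -87.2 ztop 0.0398
[212, 232, 58, 18, 677] rgb [133 138 138] ctr [475.7 -83.8] size [19.9 72.3] mouth yaw deg -88.7 ztop 0.0387
[389, 290, 28, 34, 298] rgb [79 75 70] ctr [ 691.1 -167.1] size [27.1 47.3] mouth yaw deg -22.7 ztop 0.0399
[313, 297, 30, 28, 614] rgb [191 187 183] ctr [ 594.8 -180.9] size [34.5 41.1] mouth yaw deg -67.3 ztop 0.0419
[507, 305, 30, 10, 182] rgb [89 85 81] ctr [ 865.4 -163.5] size [ 1.8 46.7] mouth yaw deg 85.2 ztop 0.0386
[203, 316, 31, 23, 274] rgb [ 44 163 161] ctr [ 443.5 -212.8] size [21.8 40.9] mouth yaw deg 129.3 ztop 0.0391
[379, 327, 14, 27, 157] rgb [69 58 47] ctr [ 685.  -227.2] size [14.2 36.6] mouth yaw deg -26.7 ztop 0.0357
5592
```

View pics/w1.png

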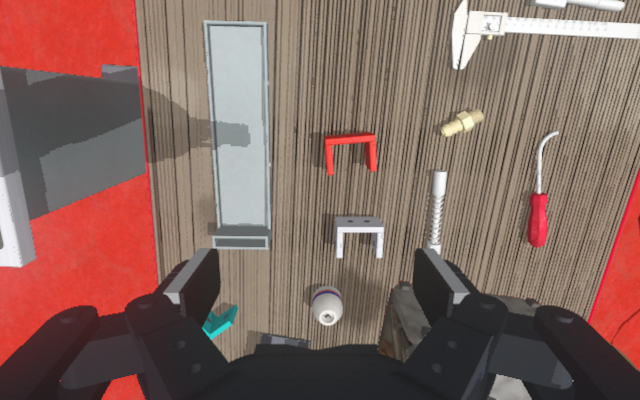

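Run:
```python
from h import *
s,W,o=shot("wrist")
sub=W[10:258,190:285].reshape(-1,3)
for lo,hi in((.010,.017),(.03,.045),(.001,.006)):
    p=sub[(sub[:,2]>lo)&(sub[:,2]<hi)]; 
    if lo==.010:
        p=p[(abs(p[:,0]-.475)<.05)]
    print(lo,len(p),cv2.minAreaRect(p[:,:2].astype(np.float32)*1000),np.median(p[:,2]))
m=vision.outline_of(s,"tray")[0]["pixels"]
p=W[m];p=p[np.isfinite(p[:,0])];p=p[p[:,2]>.001];print("net",cv2.minAreaRect(p[:,:2].astype(np.float32)*1000))
```

```text
0.01 1963 ((470.50164794921875, 43.589149475097656), (73.73361206054688, 271.24761962890625), 2.3143322467803955) 0.013762486318068035
0.03 656 ((475.88177490234375, -83.56396484375), (71.7524185180664, 19.12433624267578), 2.735497236251831) 0.03887213571499597
0.001 12147 ((457.3074951171875, 30.590347290039062), (133.45188903808594, 319.47906494140625), 1.522700548171997) 0.0029907162138356203
net ((469.1361389160156, 42.66358947753906), (76.15996551513672, 272.53338623046875), 2.1587564945220947)
```

{"name": "send_rows", "arguments": {"rows": "45 0.013 -0.035 -0.02 0 0 0;45 0.013 -0.035 -0.03 0 0 0;45 0.013 -0.035 -0.03 0 0 0;45 0 0 -0.045 0 0 0;45 0 0 -0.045 0 0 0;45 0 0 -0.03 0 0 0;45 0 0 0 0 0 0;45 0 0 0 0 0 0"}}

```text
time_s: 3.45
tcp_pos: [0.5988, -0.1019, 0.0815]
ee_rot: [0.492, 0.503, -0.492, 0.513]
wrist_force: [-0.1, 0.2, 0.9]
opening: 0.446
```

Run:
```python
from h import *
s,W,o=shot("wrist","pics/w2.png");pose(o);rects(W,s)
```

```text
t 3.45 tcp [ 0.5988 -0.1019  0.0815] x [ 0.01  -0.009 -1.   ] jaw az 1.86 q [ 0.24  0.95 -0.27  1.52  0.36  0.71 -0.16] F [-0.1  0.2  0.9] op 0.446
[285, 0, 18, 15, 223] rgb [211  66  60] ctr [585.2  12.8] size [4.9 8.3] mouth yaw deg 91.9 ztop 0.0395
[316, 138, 105, 78, 3486] rgb [227 227 229] ctr [629.7 -75.3] size [43.8 60.3] mouth yaw deg -86.5 ztop 0.04
[37, 167, 136, 35, 3059] rgb [121 127 127] ctr [475.6 -84.6] size [19.6 73.1] mouth yaw deg -87.8 ztop 0.0394
[470, 286, 170, 54, 3963] rgb [115 112 107] ctr [ 765.9 -165.4] size [ 22.3 120.9] mouth yaw deg -94.7 ztop 0.0402
[2, 295, 61, 74, 1791] rgb [ 54 186 184] ctr [ 420.5 -191. ] size [35.1 46.8] mouth yaw deg -48.7 ztop 0.0394
[275, 300, 61, 49, 2231] rgb [204 201 197] ctr [ 595.7 -179.5] size [32.5 41.9] mouth yaw deg -91.5 ztop 0.0408
[427, 351, 13, 37, 268] rgb [83 76 68] ctr [ 687.8 -215.5] size [ 5.3 23.5] mouth yaw deg -170.6 ztop 0.0346
```

View pics/w2.png

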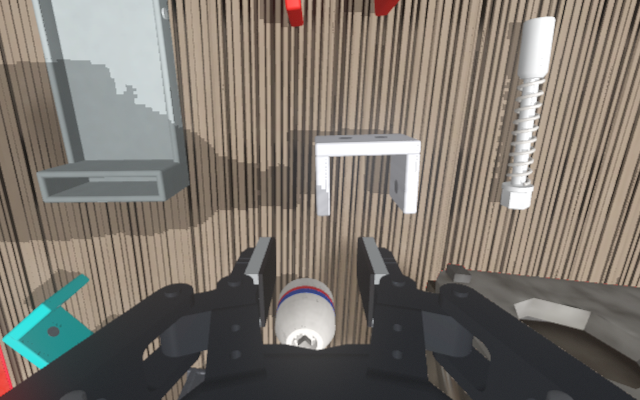

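{"name": "send_rows", "arguments": {"rows": "45 0.0055 0.0195 0 0.009 0.01 0.02;45 0 0 0 0 0 0;45 0 0 -0.02 0 0 0;45 0 0 -0.02 0 0 0;45 0 0 -0.01 0 0 0;45 0 0 0 0 0 0"}}

```text
time_s: 4.1
tcp_pos: [0.6092, -0.0811, 0.0404]
ee_rot: [0.49, 0.51, -0.483, 0.517]
wrist_force: [-0.3, 0.8, 0.1]
opening: 0.45
```

Run:
```python
from h import *
pose(ctrl.get_obs())
```

```text
t 4.1 tcp [ 0.6092 -0.0811  0.0404] x [ 0.013 -0.001 -1.   ] jaw az 3.05 q [ 0.2   1.02 -0.26  1.51  0.37  0.64 -0.18] F [-0.3  0.8  0.1] op 0.45
```

{"name": "send_rows", "arguments": {"rows": "45 -0.005 -0.001 0 0 0.013 0;45 0 0 0 0 0 0;45 0 0 -0.015 0 0 0;45 0 0 -0.012 0 0 0;45 0 0 0 0 0 0;45 0 0 0 0 0 0"}}

```text
time_s: 4.7
tcp_pos: [0.605, -0.0825, 0.0145]
ee_rot: [0.487, 0.512, -0.486, 0.514]
wrist_force: [-0.5, -0.2, -0.6]
opening: 0.451
```

Run:
```python
from h import *
pose(ctrl.get_obs())
```

```text
t 4.7 tcp [ 0.605  -0.0825  0.0145] x [ 0.002 -0.001 -1.   ] jaw az 3.03 q [ 0.2   1.06 -0.24  1.52  0.38  0.61 -0.19] F [-0.5 -0.2 -0.6] op 0.451
```

{"name": "send_rows", "arguments": {"rows": "45 -0.001 0 -0.003 0 0 0;0 0 0 0 0 0 0;0 0 0 0 0 0 0;0 0 0 0 0 0 0;0 0 0 0 0 0 0;0 0 0 0 0 0 0;0 0 0 0 0 0 0", "force": 60}}

```text
time_s: 5.4
tcp_pos: [0.6041, -0.0825, 0.0119]
ee_rot: [0.487, 0.512, -0.486, 0.514]
wrist_force: [0.8, -0.3, -1.1]
opening: 0.083
```

Run:
```python
from h import *
pose(ctrl.get_obs())
```

```text
t 5.4 tcp [ 0.6041 -0.0825  0.0119] x [ 0.003 -0.001 -1.   ] jaw az 3.03 q [ 0.2   1.07 -0.24  1.52  0.38  0.6  -0.19] F [ 0.8 -0.3 -1.1] op 0.083
```

{"name": "send_rows", "arguments": {"rows": "0 0 0 0.04 0 0 0;0 0 0 0.045 0 0 0;0 -0.0125 0.0178 0.02 0 0 0.1417;0 -0.0125 0.0178 0 0 0 0.1417;0 -0.0125 0.0178 0 0 0 0.1417;0 -0.0125 0.0178 0 0 0 0.1417;0 -0.0125 0.0178 0 0 0 0.1417;0 -0.0125 0.0178 0 0 0 0.1417"}}

```text
time_s: 6.2
tcp_pos: [0.5266, 0.0255, 0.1211]
ee_rot: [0.223, 0.669, -0.222, 0.674]
wrist_force: [-0.2, -0.2, -1.6]
opening: 0.082
```

{"name": "send_rows", "arguments": {"rows": "0 -0.0125 0.0178 0 0 0 0.1417;0 -0.0125 0.0178 0 0 0 0.1417;0 -0.0125 0.0178 0 0 0 0.1417;0 -0.0125 0.0178 0 0 0 0.1417;0 -0.0125 0.0178 0 0 0 0.1417;0 0 0 0 0 0 0;0 0 0 0 0 0 0"}}

```text
time_s: 6.9
tcp_pos: [0.4606, 0.1196, 0.122]
ee_rot: [-0.035, 0.703, 0.039, 0.709]
wrist_force: [0.8, -0.6, -1.4]
opening: 0.085
```

Run:
```python
from h import *
s,W,o=shot("wrist","pics/w3.png");pose(o);rects(W,s,.1,.18)
```

```text
t 6.9 tcp [0.4606 0.1196 0.122 ] x [ 0.007  0.005 -1.   ] jaw az 95.96 q [ 0.03  0.81 -0.63  1.96  0.81  0.63  0.54] F [ 0.8 -0.6 -1.4] op 0.085
[180, 191, 285, 168, 21597] rgb [100 100 103] ctr [454.1 124.9] size [44.9 97.8] mouth yaw deg 6.6 ztop 0.1509
```

View pics/w3.png

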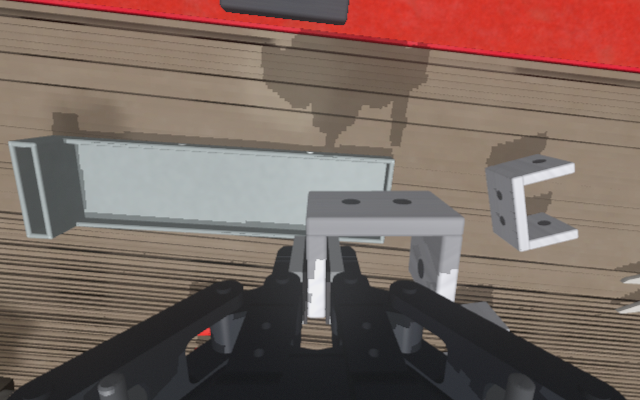

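{"name": "send_rows", "arguments": {"rows": "0 0.006 -0.006 0 -0.005 0.007 -0.063;0 0 0 0 0 0 0;0 0 0 -0.03 0 0 0;0 0 0 -0.02 0 0 0;0 0 0 0 0 0 0;0 0 0 0 0 0 0"}}

```text
time_s: 7.55
tcp_pos: [0.4696, 0.1101, 0.0712]
ee_rot: [-0.008, 0.706, 0.008, 0.708]
wrist_force: [-1.0, -0.2, -0.9]
opening: 0.082
```

Run:
```python
from h import *
s,W,o=shot("wrist");pose(o)
z=o["tcp_pos"][2]
m=(abs(W[:,:,2]-(z+.028))<.004)&(s["color"].min(2)>0);W2=W.copy();W2[~m]=np.nan
n,l,st,_=cv2.connectedComponentsWithStats(m.astype(np.uint8))
for i in range(1,n):
    if st[i,4]>100: print(st[i].tolist(),W[l==i][:,:2].min(0).round(4),W[l==i][:,:2].max(0).round(4))
cv2.imwrite("pics/m.png",m.astype(np.uint8)*255)
# tray again
p=W[(W[:,:,2]>.011)&(W[:,:,2]<.016)];p=p[abs(p[:,0]-.47)<.05];print(cv2.minAreaRect(p[:,:2].astype(np.float32)*1000))
```

```text
t 7.55 tcp [0.4696 0.1101 0.0712] x [ 0.002 -0.001 -1.   ] jaw az 91.29 q [-0.01  0.89 -0.52  1.97  0.89  0.52  0.42] F [-1.  -0.2 -0.9] op 0.082
[272, 212, 193, 106, 7027] [0.4403 0.0917] [0.4862 0.1648]
((466.14404296875, 113.41560363769531), (75.09014892578125, 403.27789306640625), 2.905116319656372)
```

{"name": "send_rows", "arguments": {"rows": "0 -0.0022 0.0025 0 0 0 0.014;0 0 0 0 0 0 0;0 0 0 -0.025 0 0 0;0 0 0 -0.017 0 0 0;0 0 0 0 0 0 0;0 0 0 0 0 0 0"}}

```text
time_s: 8.2
tcp_pos: [0.4692, 0.1132, 0.0323]
ee_rot: [-0.013, 0.704, 0.013, 0.71]
wrist_force: [0.4, -0.3, -0.3]
opening: 0.084
```

Run:
```python
from h import *
s,W,o=shot("wrist");pose(o)
```

```text
t 8.2 tcp [0.4692 0.1132 0.0323] x [ 0.008  0.001 -1.   ] jaw az 92.08 q [-0.07  0.95 -0.42  1.99  1.    0.41  0.32] F [ 0.4 -0.3 -0.3] op 0.084
```

{"name": "send_rows", "arguments": {"rows": "0 -0.0024 0 0 0 0.008 0;0 0 0 0 0 0 0;0 -0.0005 0 -0.008 0 0 0;0 0 0 -0.007 0 0 0;0 0 0 0 0 0 0;0 0 0 0 0 0 0"}}

```text
time_s: 8.85
tcp_pos: [0.4668, 0.1131, 0.0179]
ee_rot: [-0.012, 0.706, 0.013, 0.708]
wrist_force: [0.2, 0.9, -1.7]
opening: 0.086
```

Run:
```python
from h import *
pose(ctrl.get_obs())
```

```text
t 8.85 tcp [0.4668 0.1131 0.0179] x [ 0.002  0.001 -1.   ] jaw az 92.03 q [-0.09  0.98 -0.39  1.99  1.03  0.38  0.3 ] F [ 0.2  0.9 -1.7] op 0.086
```

{"name": "send_rows", "arguments": {"rows": "0 0 0 -0.0025 0 0 0;0 0 0 0 0 0 0;28 0 0 0 0 0 0;28 0 0 0 0 0 0;28 0 0 0 0 0 0"}}

```text
time_s: 9.35
tcp_pos: [0.4669, 0.1133, 0.0154]
ee_rot: [-0.012, 0.706, 0.013, 0.708]
wrist_force: [-0.0, 1.1, 0.4]
opening: 0.278
```

{"name": "send_rows", "arguments": {"rows": "28 0 0 0.02 0 0 0;28 0 0 0.04 0 0 0;45 0 0.01 0.05 0 0 0;45 0.01 0.02 0.05 0 0 0;45 0.01 0.02 0.02 0 0 0;45 0 0.0 0 0 0 0;45 0 0 0 0 0 0"}}

```text
time_s: 10.05
tcp_pos: [0.484, 0.1628, 0.1981]
ee_rot: [-0.012, 0.708, 0.014, 0.706]
wrist_force: [0.4, 0.7, -1.0]
opening: 0.451
```

Run:
```python
from h import *
s,W,o=shot("wrist","pics/w4.png");pose(o);rects(W,s)
```

```text
t 10.05 tcp [0.484  0.1628 0.1981] x [-0.002  0.003 -1.   ] jaw az 92.13 q [ 0.01  0.74 -0.74  1.75  0.61  0.9   0.61] F [ 0.4  0.7 -1. ] op 0.451
[418, 108, 64, 76, 1545] rgb [200 200 204] ctr [449.5 286.1] size [44.3 60.3] mouth yaw deg 111.2 ztop 0.0398
[34, 120, 44, 77, 1891] rgb [111 116 115] ctr [474.8 -83.9] size [21.3 71.7] mouth yaw deg -87.9 ztop 0.0378
[258, 128, 66, 49, 1359] rgb [215 216 220] ctr [460.2 137.8] size [43.9 59.4] mouth yaw deg 2.0 ztop 0.0429
[394, 246, 49, 47, 813] rgb [184 184 188] ctr [583.8 273.7] size [43.8 53.2] mouth yaw deg -75.1 ztop 0.0396
[166, 258, 51, 33, 719] rgb [185  53  48] ctr [594.5  35.4] size [35.3 44.3] mouth yaw deg 8.2 ztop 0.0396
[0, 263, 6, 19, 80] rgb [148 145 141] ctr [ 599.3 -165.4] size [ 4.7 21.9] mouth yaw deg -101.4 ztop 0.0321
[0, 336, 41, 43, 816] rgb [69 66 61] ctr [ 701.1 -165.6] size [34.8 44.5] mouth yaw deg -94.1 ztop 0.0388
```

View pics/w4.png

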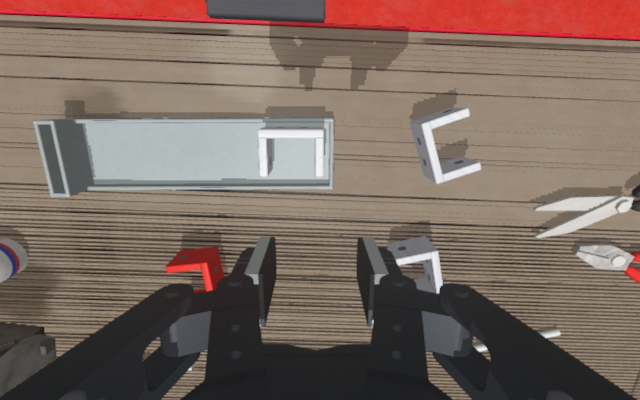

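{"name": "send_rows", "arguments": {"rows": "45 -0.0065 0.0128 -0.01 0 0 -0.137;45 -0.0065 0.0128 -0.01 0 0 -0.137;45 -0.0065 0.0128 -0.01 0 0 -0.137;45 -0.0065 0.0128 -0.01 0 0 -0.137;45 -0.0065 0.0128 -0.01 0 0 -0.137;45 -0.0065 0.0128 -0.01 0 0 -0.137;45 -0.0065 0.0128 -0.01 0 0 -0.137;45 -0.0065 0.0128 -0.01 0 0 -0.137"}}

```text
time_s: 10.9
tcp_pos: [0.428, 0.2594, 0.1083]
ee_rot: [0.37, 0.604, -0.374, 0.599]
wrist_force: [0.2, 1.7, -0.3]
opening: 0.451
```

{"name": "send_rows", "arguments": {"rows": "45 -0.006 0.011 -0.01 0 0 -0.12;45 0 0 0 0 0 0;45 0 0 0 0 0 0"}}

```text
time_s: 11.2
tcp_pos: [0.4195, 0.2694, 0.0952]
ee_rot: [0.404, 0.58, -0.412, 0.575]
wrist_force: [-0.7, -0.2, -0.6]
opening: 0.454
```

Run:
```python
from h import *
s,W,o=shot("wrist");pose(o);rects(W,s)
```

```text
t 11.2 tcp [0.4195 0.2694 0.0952] x [-0.013 -0.005 -1.   ] jaw az 19.52 q [-0.5   0.83 -0.24  1.89  0.37  0.48 -0.66] F [-0.7 -0.2 -0.6] op 0.454
[322, 166, 97, 71, 2956] rgb [211 211 214] ctr [449.9 286.5] size [44.2 60.3] mouth yaw deg 111.5 ztop 0.0399
[495, 247, 111, 69, 3550] rgb [185 186 190] ctr [588.  275.2] size [45. 62.] mouth yaw deg -74.6 ztop 0.0395
[292, 338, 37, 11, 228] rgb [125 125 129] ctr [450.9 167.6] size [ 5.5 27.7] mouth yaw deg -78.8 ztop 0.0334
```

{"name": "send_rows", "arguments": {"rows": "45 0.0038 0.0125 0 0.005 -0.013 0.03;45 0 0 0 0 0 0;45 0 0 -0.025 0 0 0;45 0 0 -0.02 0 0 0;45 0 0 0 0 0 0;45 0 0 0 0 0 0"}}

```text
time_s: 11.85
tcp_pos: [0.4264, 0.2814, 0.0512]
ee_rot: [0.398, 0.584, -0.396, 0.586]
wrist_force: [0.1, -0.9, 0.3]
opening: 0.449
```

Run:
```python
from h import *
pose(ctrl.get_obs())
```

```text
t 11.85 tcp [0.4264 0.2814 0.0512] x [ 0.004  0.002 -1.   ] jaw az 21.69 q [-0.54  0.91 -0.19  1.89  0.42  0.38 -0.67] F [ 0.1 -0.9  0.3] op 0.449
```

{"name": "send_rows", "arguments": {"rows": "45 -0.003 0.001 0 0 0.004 0;45 0 0 -0.02 0 0 0;45 0 0 -0.012 0 0 0;45 0 0 -0.006 0 0 0;45 0 0 0 0 0 0;45 0 0 0 0 0 0"}}

```text
time_s: 12.45
tcp_pos: [0.4245, 0.2834, 0.016]
ee_rot: [0.399, 0.585, -0.395, 0.585]
wrist_force: [-0.9, -0.2, 0.3]
opening: 0.454
```

Run:
```python
from h import *
pose(ctrl.get_obs())
```

```text
t 12.45 tcp [0.4245 0.2834 0.016 ] x [ 0.003  0.005 -1.   ] jaw az 21.71 q [-0.57  0.98 -0.15  1.9   0.44  0.29 -0.69] F [-0.9 -0.2  0.3] op 0.454
```

{"name": "send_rows", "arguments": {"rows": "45 0 0 -0.004 0 0 0;0 0 0 0 0 0 0;0 0 0 0 0 0 0;0 0 0 0 0 0 0;0 0 0 0 0 0 0;0 0 0 0 0 0 0;0 0 0 0.04 0 0 0;0 0 0 0.045 0 0 0", "force": 60}}

```text
time_s: 13.25
tcp_pos: [0.4226, 0.2825, 0.0957]
ee_rot: [0.396, 0.586, -0.397, 0.585]
wrist_force: [1.2, 0.1, -1.1]
opening: 0.079
```

{"name": "send_rows", "arguments": {"rows": "0 0 0 0.02 0 0 0.134;0 0.005 -0.0225 0 0 0 0.134;0 0.005 -0.0225 0 0 0 0.134;0 0.005 -0.0225 0 0 0 0.134;0 0.005 -0.0225 0 0 0 0.134;0 0.005 -0.0225 0 0 0 0.134;0 0.005 -0.0225 0 0 0 0.134;0 0.005 -0.0225 0 0 0 0.134"}}

```text
time_s: 14.05
tcp_pos: [0.4593, 0.1229, 0.1226]
ee_rot: [0.029, 0.707, -0.024, 0.707]
wrist_force: [0.4, -0.4, -0.6]
opening: 0.083
```

{"name": "send_rows", "arguments": {"rows": "0 0.005 -0.0225 0 0 0 0.134;0 0.004 -0.0225 0 0 0 0;0 0 0 0 0 0 0;0 0 0 0 0 0 0"}}

```text
time_s: 14.45
tcp_pos: [0.4688, 0.0723, 0.1222]
ee_rot: [-0.021, 0.707, 0.025, 0.706]
wrist_force: [-1.1, 1.2, -1.0]
opening: 0.075
```

Run:
```python
from h import *
s,W,o=shot("wrist","pics/w5.png");pose(o);rects(W,s)
```

```text
t 14.45 tcp [0.4688 0.0723 0.1222] x [-0.001  0.006 -1.   ] jaw az 93.77 q [ 0.15  0.82 -0.67  1.96  0.82  0.66  0.59] F [-1.1  1.2 -1. ] op 0.075
[78, 144, 49, 99, 2808] rgb [112 117 117] ctr [474.7 -84. ] size [20.6 72.2] mouth yaw deg -87.9 ztop 0.0382
[364, 163, 92, 64, 2668] rgb [179 180 184] ctr [460.1 137.9] size [44.1 60.5] mouth yaw deg 2.1 ztop 0.0428
[0, 302, 28, 46, 955] rgb [155 152 148] ctr [ 593.2 -171.4] size [18.2 39.3] mouth yaw deg -86.2 ztop 0.0364
[515, 310, 61, 55, 1535] rgb [163 163 167] ctr [580.5 272.4] size [44.8 48. ] mouth yaw deg -75.2 ztop 0.0392
```

View pics/w5.png

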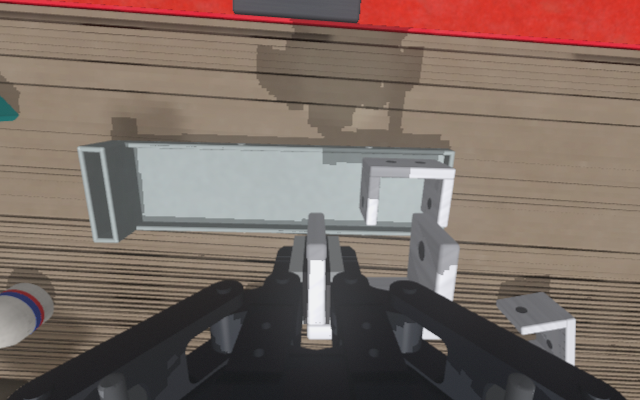

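{"name": "send_rows", "arguments": {"rows": "0 0.001 0.002 0 -0.006 0 -0.022;0 0 0 -0.03 0 0 0;0 0 0 -0.022 0 0 0;0 0 0 0 0 0 0;0 0 0 0 0 0 0"}}

```text
time_s: 15.0
tcp_pos: [0.4702, 0.079, 0.07]
ee_rot: [-0.015, 0.707, 0.015, 0.707]
wrist_force: [-1.0, 0.1, 0.3]
opening: 0.083
```

Run:
```python
from h import *
s,W,o=shot("wrist");pose(o)
z=o["tcp_pos"][2]
m=(abs(W[:,:,2]-(z+.028))<.004)
n,l,st,_=cv2.connectedComponentsWithStats(m.astype(np.uint8))
for i in range(1,n):
    if st[i,4]>100: print(st[i].tolist(),W[l==i][:,:2].min(0).round(4),W[l==i][:,:2].max(0).round(4))
```

```text
t 15.0 tcp [0.4702 0.079  0.07  ] x [ 0.001 -0.    -1.   ] jaw az 92.45 q [ 0.07  0.9  -0.55  1.99  0.94  0.53  0.45] F [-1.   0.1  0.3] op 0.083
[272, 240, 90, 99, 2434] [0.4535 0.0604] [0.4979 0.0946]
[433, 240, 27, 61, 1188] [0.4516 0.1247] [0.4767 0.1337]
[423, 327, 18, 12, 117] [0.4893 0.1233] [0.4963 0.1314]
```

{"name": "send_rows", "arguments": {"rows": "0 0 -0.0032 0 0 0 0;0 0 0 0 0 0 0;0 -0.0005 0 -0.013 0 0 0;0 0 0 -0.008 0 0 0;0 0 0 0 0 0 0;0 0 0 0 0 0 0"}}

```text
time_s: 15.65
tcp_pos: [0.4713, 0.0755, 0.0518]
ee_rot: [-0.014, 0.705, 0.015, 0.709]
wrist_force: [1.1, -1.3, -1.9]
opening: 0.086
```

Run:
```python
from h import *
pose(ctrl.get_obs())
```

```text
t 15.65 tcp [0.4713 0.0755 0.0518] x [ 0.006  0.001 -1.   ] jaw az 92.34 q [ 0.05  0.93 -0.5   2.    1.    0.48  0.4 ] F [ 1.1 -1.3 -1.9] op 0.086
```

{"name": "send_rows", "arguments": {"rows": "0 -0.0012 0 0 0 0.006 0;0 -0.0005 0 -0.01 0 0 0;0 -0.0005 0 -0.01 0 0 0;0 -0.0005 0 -0.007 0 0 0;0 0 0 0 0 0 0;0 0 0 0 0 0 0"}}

```text
time_s: 16.25
tcp_pos: [0.4684, 0.0756, 0.0228]
ee_rot: [-0.014, 0.707, 0.015, 0.707]
wrist_force: [0.1, -0.4, -1.1]
opening: 0.081
```

Run:
```python
from h import *
pose(ctrl.get_obs())
```

```text
t 16.25 tcp [0.4684 0.0756 0.0228] x [-0.     0.001 -1.   ] jaw az 92.35 q [ 0.01  0.97 -0.43  2.01  1.07  0.41  0.33] F [ 0.1 -0.4 -1.1] op 0.081
```

{"name": "send_rows", "arguments": {"rows": "0 0.0015 0 -0.004 0 0 0;0 0 0 0 0 0 0;0 0 0 -0.002 0 0 0;0 0 0 0 0 0 0;0 0 0 -0.001 0 0 0;0 0 0 0 0 0 0"}}

```text
time_s: 16.85
tcp_pos: [0.4704, 0.0756, 0.0159]
ee_rot: [-0.014, 0.707, 0.015, 0.707]
wrist_force: [0.4, 0.4, -0.4]
opening: 0.085
```

Run:
```python
from h import *
pose(ctrl.get_obs())
```

```text
t 16.85 tcp [0.4704 0.0756 0.0159] x [ 0.001  0.001 -1.   ] jaw az 92.33 q [ 0.    0.99 -0.42  2.01  1.09  0.39  0.32] F [ 0.4  0.4 -0.4] op 0.085
```

{"name": "send_rows", "arguments": {"rows": "0 0 0 -0.001 0 0 0;0 0 0 0 0 0 0;28 0 0 0 0 0 0;28 0 0 0 0 0 0;28 0 0 0 0 0 0;28 0 0 0.02 0 0 0;28 0 0 0.04 0 0 0;45 0 0 0.05 0 0 0"}}

```text
time_s: 17.65
tcp_pos: [0.4678, 0.0758, 0.1246]
ee_rot: [-0.015, 0.709, 0.015, 0.705]
wrist_force: [1.3, -0.6, 1.2]
opening: 0.432
```

{"name": "send_rows", "arguments": {"rows": "45 0.0092 0.0185 0.02 0 0 -0.13;45 0.0092 0.0185 0.02 0 0 -0.13;45 0.0092 0.0185 0 0 0 -0.13;45 0.0092 0.0185 0 0 0 -0.13;45 0.0092 0.0185 0 0 0 -0.13;45 0.0092 0.0185 0 0 0 -0.13;45 0.0092 0.0185 0 0 0 -0.13;45 0.0092 0.0185 0 0 0 -0.13"}}

```text
time_s: 18.45
tcp_pos: [0.5444, 0.2268, 0.1722]
ee_rot: [0.353, 0.614, -0.349, 0.614]
wrist_force: [-0.9, 0.3, -0.1]
opening: 0.453
```

{"name": "send_rows", "arguments": {"rows": "45 0.0092 0.015 -0.02 0 0 -0.13;45 0.0092 0.015 -0.02 0 0 -0.13;45 0 0 -0.02 0 0 0;45 0 0 0 0 0 0"}}

```text
time_s: 18.85
tcp_pos: [0.5634, 0.2612, 0.1098]
ee_rot: [0.433, 0.56, -0.429, 0.561]
wrist_force: [0.7, -0.7, 0.8]
opening: 0.448
```

Run:
```python
from h import *
s,W,o=shot("wrist","pics/w6.png");pose(o);rects(W,s)
```

```text
t 18.85 tcp [0.5634 0.2612 0.1098] x [ 0.004  0.004 -1.   ] jaw az 14.84 q [-0.34  0.94 -0.31  1.44  0.35  0.82 -0.51] F [ 0.7 -0.7  0.8] op 0.448
[311, 163, 90, 64, 2534] rgb [222 222 225] ctr [588.4 275.1] size [43.7 60.1] mouth yaw deg -75.0 ztop 0.04
[112, 277, 55, 44, 1064] rgb [181 182 186] ctr [447.3 159.9] size [22.6 44.1] mouth yaw deg 138.1 ztop 0.0421
[143, 336, 18, 23, 180] rgb [187 187 192] ctr [471.4 119.5] size [ 7.3 24.7] mouth yaw deg -23.2 ztop 0.0426
[161, 371, 27, 29, 325] rgb [199 200 204] ctr [496.5  83. ] size [12.6 30.5] mouth yaw deg -25.3 ztop 0.0427
```

View pics/w6.png

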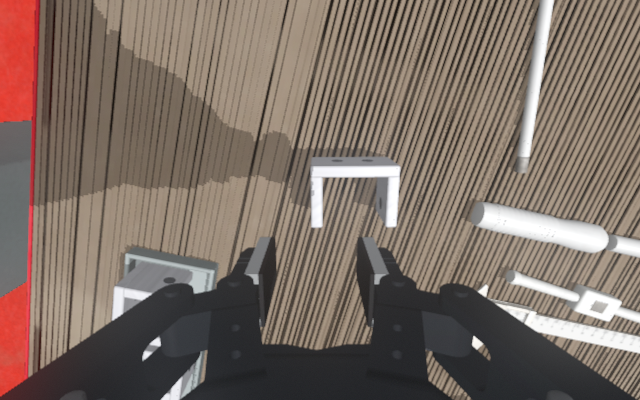

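{"name": "send_rows", "arguments": {"rows": "45 0.0015 0.0013 0 -0.004 0.004 0.004;45 0 0 -0.03 0 0 0;45 0 0 -0.03 0 0 0;45 0 0 0 0 0 0;45 0 0 0 0 0 0"}}

```text
time_s: 19.4
tcp_pos: [0.5684, 0.2631, 0.0566]
ee_rot: [0.433, 0.56, -0.427, 0.563]
wrist_force: [-0.2, 0.2, 0.4]
opening: 0.45
```

Run:
```python
from h import *
pose(ctrl.get_obs())
```

```text
t 19.4 tcp [0.5684 0.2631 0.0566] x [ 0.008  0.004 -1.   ] jaw az 15.13 q [-0.35  1.02 -0.29  1.45  0.38  0.72 -0.53] F [-0.2  0.2  0.4] op 0.45
```

{"name": "send_rows", "arguments": {"rows": "45 -0.0035 -0.0006 0 -0.004 0.008 0;45 0 0 -0.02 0 0 0;45 0 0 -0.015 0 0 0;45 0 0 -0.005 0 0 0;45 0 0 0 0 0 0;45 0 0 0 0 0 0"}}

```text
time_s: 20.0
tcp_pos: [0.5671, 0.2635, 0.0225]
ee_rot: [0.432, 0.561, -0.428, 0.562]
wrist_force: [-0.0, 0.6, 0.7]
opening: 0.455
```

Run:
```python
from h import *
pose(ctrl.get_obs())
```

```text
t 20.0 tcp [0.5671 0.2635 0.0225] x [ 0.005  0.003 -1.   ] jaw az 15.1 q [-0.36  1.07 -0.27  1.46  0.39  0.66 -0.55] F [-0.   0.6  0.7] op 0.455
```

{"name": "send_rows", "arguments": {"rows": "45 -0.002 -0.0008 -0.01 0 0 0;45 0 0 0 0 0 0;0 0 0 0 0 0 0;0 0 0 0 0 0 0;0 0 0 0 0 0 0;0 0 0 0 0 0 0;0 0 0 0 0 0 0;0 0 0 0 0 0 0", "force": 60}}

```text
time_s: 20.8
tcp_pos: [0.5654, 0.2628, 0.013]
ee_rot: [0.432, 0.56, -0.428, 0.562]
wrist_force: [0.4, -0.2, -2.0]
opening: 0.085
```

Run:
```python
from h import *
pose(ctrl.get_obs())
```

```text
t 20.8 tcp [0.5654 0.2628 0.013 ] x [ 0.007  0.004 -1.   ] jaw az 15.09 q [-0.36  1.08 -0.27  1.47  0.4   0.64 -0.55] F [ 0.4 -0.2 -2. ] op 0.085
```

{"name": "send_rows", "arguments": {"rows": "0 0 0 0.04 0 0 0;0 0 0 0.045 0 0 0;0 0 0 0.02 0 0 0;0 -0.0092 -0.0218 0 0 0 0.13;0 -0.0092 -0.0218 0 0 0 0.13;0 -0.0092 -0.0218 0 0 0 0.13;0 -0.0092 -0.0218 0 0 0 0.13;0 -0.0092 -0.0218 0 0 0 0.13"}}

```text
time_s: 21.6
tcp_pos: [0.5167, 0.1534, 0.1221]
ee_rot: [0.222, 0.672, -0.216, 0.673]
wrist_force: [1.1, -0.4, -1.3]
opening: 0.079
```

{"name": "send_rows", "arguments": {"rows": "0 -0.0092 -0.0218 0 0 0 0.13;0 -0.0092 -0.0218 0 0 0 0.13;0 -0.0092 -0.0218 0 0 0 0.13;0 -0.0092 -0.0218 0 0 0 0.13;0 -0.0092 -0.0218 0 0 0 0.13;0 0 0 0 0 0 0;0 0 0 0 0 0 0"}}

```text
time_s: 22.3
tcp_pos: [0.4681, 0.0369, 0.1227]
ee_rot: [-0.014, 0.707, 0.019, 0.707]
wrist_force: [-0.2, 0.6, -0.2]
opening: 0.083
```

Run:
```python
from h import *
s,W,o=shot("wrist","pics/w7.png");pose(o);rects(W,s)
```

```text
t 22.3 tcp [0.4681 0.0369 0.1227] x [-0.001  0.008 -1.   ] jaw az 92.69 q [ 0.23  0.81 -0.67  1.97  0.83  0.65  0.63] F [-0.2  0.6 -0.2] op 0.083
[0, 90, 36, 43, 751] rgb [ 35 136 134] ctr [ 415.5 -176.1] size [ 9.5 31. ] mouth yaw deg -49.1 ztop 0.0377
[130, 151, 44, 98, 2405] rgb [118 124 124] ctr [474.8 -84. ] size [20.3 72.3] mouth yaw deg -87.3 ztop 0.0388
[412, 164, 93, 63, 2328] rgb [184 184 188] ctr [460.2 137.7] size [44.1 60.5] mouth yaw deg 1.8 ztop 0.0427
[362, 182, 14, 7, 77] rgb [141 142 146] ctr [455.6  73. ] size [3.9 8.5] mouth yaw deg 27.5 ztop 0.039
[431, 182, 18, 20, 228] rgb [176 177 181] ctr [457.8 125.7] size [ 8.2 11.2] mouth yaw deg 93.0 ztop 0.0423
[360, 233, 51, 11, 515] rgb [213 214 218] ctr [493.9  89.1] size [ 9.  35.7] mouth yaw deg 4.2 ztop 0.0431
[16, 308, 59, 49, 2048] rgb [168 164 160] ctr [ 592.6 -180.8] size [34.1 42. ] mouth yaw deg -63.9 ztop 0.0411
[302, 320, 31, 28, 518] rgb [189  63  61] ctr [585.2  42.3] size [19.8 24.3] mouth yaw deg 6.0 ztop 0.0398
```

View pics/w7.png

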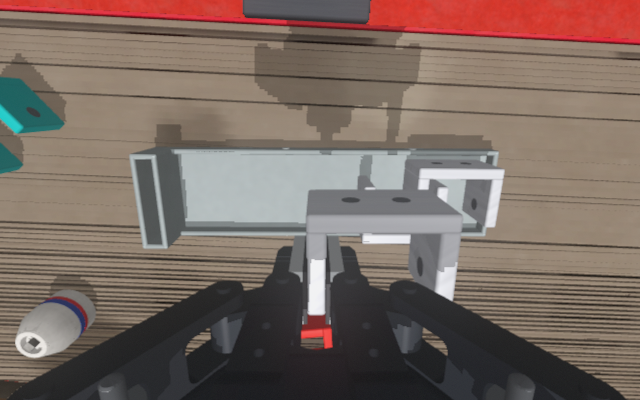

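{"name": "send_rows", "arguments": {"rows": "0 0.0012 0 0 -0.008 0 -0.005;0 0 0 -0.03 0 0 0;0 -0.0005 0 -0.022 0 0 0;0 0 0 0 0 0 0;0 0 0 0 0 0 0"}}

```text
time_s: 22.85
tcp_pos: [0.4708, 0.0406, 0.0703]
ee_rot: [-0.015, 0.706, 0.014, 0.708]
wrist_force: [0.2, -0.3, 0.3]
opening: 0.08
```

Run:
```python
from h import *
s,W,o=shot("wrist");pose(o)
z=o["tcp_pos"][2]
m=(abs(W[:,:,2]-(z+.028))<.004)
n,l,st,_=cv2.connectedComponentsWithStats(m.astype(np.uint8))
for i in range(1,n):
    if st[i,4]>100: print(st[i].tolist(),W[l==i][:,:2].min(0).round(4),W[l==i][:,:2].max(0).round(4))
```

```text
t 22.85 tcp [0.4708 0.0406 0.0703] x [ 0.002 -0.001 -1.   ] jaw az 92.29 q [ 0.15  0.89 -0.55  2.    0.96  0.53  0.5 ] F [ 0.2 -0.3  0.3] op 0.08
[273, 211, 191, 104, 6580] [0.4403 0.0222] [0.4868 0.0956]
[344, 263, 18, 11, 125] [0.4637 0.05  ] [0.465  0.0563]
```

{"name": "send_rows", "arguments": {"rows": "0 -0.001 -0.0028 0 0 0 0;0 0 0 0 0 0 0;0 -0.0005 0 -0.015 0 0 0;0 -0.0005 0 -0.015 0 0.004 0;0 0 0 -0.005 0 0 0;0 0 0 0 0 0 0;0 0 0 0 0 0 0"}}

```text
time_s: 23.6
tcp_pos: [0.471, 0.0373, 0.0388]
ee_rot: [-0.014, 0.705, 0.013, 0.709]
wrist_force: [-0.3, -0.6, -0.3]
opening: 0.087
```

Run:
```python
from h import *
pose(ctrl.get_obs())
```

```text
t 23.6 tcp [0.471  0.0373 0.0388] x [ 0.005 -0.001 -1.   ] jaw az 92.13 q [ 0.11  0.95 -0.47  2.02  1.06  0.44  0.42] F [-0.3 -0.6 -0.3] op 0.087
```

{"name": "send_rows", "arguments": {"rows": "0 -0.001 0 0 0 0.005 0;0 0 0 -0.01 0 0 0;0 0 0 -0.006 0 0 0;0 0 0 0 0 0 0;0 0 0 -0.002 0 0 0;0 0 0 0 0 0 0"}}

```text
time_s: 24.2
tcp_pos: [0.4704, 0.0373, 0.0203]
ee_rot: [-0.013, 0.707, 0.013, 0.707]
wrist_force: [-0.5, -0.0, -1.7]
opening: 0.081
```

Run:
```python
from h import *
pose(ctrl.get_obs())
```

```text
t 24.2 tcp [0.4704 0.0373 0.0203] x [ 0.001 -0.001 -1.   ] jaw az 92.11 q [ 0.09  0.98 -0.43  2.02  1.11  0.4   0.37] F [-0.5 -0.  -1.7] op 0.081
```

{"name": "send_rows", "arguments": {"rows": "0 0 0 -0.004 0 0 0;0 0 0 0 0 0 0;28 0 0 0 0 0 0;28 0 0 0 0 0 0;28 0 0 0 0 0 0;28 0 0 0.02 0 0 0;28 0 0 0.04 0 0 0;45 0 0 0.05 0 0 0"}}

```text
time_s: 25.0
tcp_pos: [0.4679, 0.0378, 0.1251]
ee_rot: [-0.014, 0.71, 0.014, 0.704]
wrist_force: [0.5, -0.1, 0.1]
opening: 0.431
```

{"name": "send_rows", "arguments": {"rows": "45 0 -0.01 0.05 0 0 0;45 0.01 -0.03 0.05 0 0 0;45 0.01 -0.03 0 0 0 0;45 0 0 0 0 0 0;45 0 0 0 0 0 0"}}

```text
time_s: 25.5
tcp_pos: [0.4867, -0.0285, 0.2247]
ee_rot: [-0.014, 0.707, 0.015, 0.707]
wrist_force: [0.8, 0.3, -0.3]
opening: 0.45
```

Run:
```python
from h import *
s,W,o=shot("wrist","pics/w8.png");pose(o);rects(W,s);print("plate");rects(W,s,.085,.105,20)
```

```text
t 25.5 tcp [ 0.4867 -0.0285  0.2247] x [-0.001  0.001 -1.   ] jaw az 92.35 q [ 0.45  0.69 -0.83  1.79  0.62  0.94  0.96] F [ 0.8  0.3 -0.3] op 0.45
[106, 67, 78, 76, 1615] rgb [ 52 175 173] ctr [ 427.8 -200.1] size [44.2 60.7] mouth yaw deg 41.8 ztop 0.0396
[252, 122, 23, 71, 839] rgb [143 149 149] ctr [474.3 -84.3] size [19.3 71.3] mouth yaw deg -87.8 ztop 0.0396
[370, 127, 148, 61, 4181] rgb [199 200 204] ctr [466.7  97.1] size [ 61.1 142.6] mouth yaw deg 1.8 ztop 0.0428
[0, 156, 108, 38, 738] rgb [64 64 66] ctr [ 492.7 -302.8] size [ 15.7 109.9] mouth yaw deg -16.6 ztop 0.039
[0, 178, 15, 39, 284] rgb [96 99 99] ctr [ 529.7 -360.5] size [20.5 41. ] mouth yaw deg -66.2 ztop 0.0346
[33, 183, 29, 43, 623] rgb [ 97 100 100] ctr [ 529.5 -307. ] size [26.4 42.7] mouth yaw deg 85.2 ztop 0.0401
[78, 191, 29, 52, 645] rgb [89 91 91] ctr [ 544.2 -270.7] size [16.9 58.1] mouth yaw deg -75.7 ztop 0.0398
[157, 241, 38, 35, 980] rgb [181 178 173] ctr [ 590.8 -181.9] size [33.1 41.3] mouth yaw deg -34.6 ztop 0.0419
[349, 253, 8, 11, 78] rgb [184  61  56] ctr [583.4  15.2] size [8.4 8.5] mouth yaw deg -0.9 ztop 0.0391
[352, 293, 11, 11, 95] rgb [177  55  50] ctr [635.2  24. ] size [ 9.  10.5] mouth yaw deg 8.4 ztop 0.0393
[0, 308, 117, 29, 1309] rgb [71 59 48] ctr [ 675.4 -329.5] size [ 24.7 140. ] mouth yaw deg -4.2 ztop 0.0407
[196, 368, 10, 19, 71] rgb [141 139 135] ctr [ 748.9 -160.1] size [ 7.1 30.2] mouth yaw deg 73.4 ztop 0.0394
plate
[0, 342, 61, 28, 786] rgb [71 66 61] ctr [ 677.4 -318.3] size [17.2 63.6] mouth yaw deg -1.8 ztop 0.0976
[183, 362, 14, 30, 189] rgb [77 75 72] ctr [ 699.  -152.2] size [ 6.2 33.9] mouth yaw deg -94.5 ztop 0.096
```

View pics/w8.png

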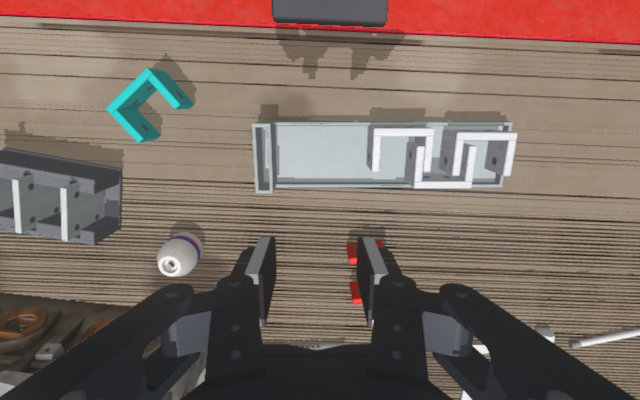

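{"name": "send_rows", "arguments": {"rows": "45 0.003 -0.042 0.005 0 0 0;45 0.003 -0.042 0.005 0 0 0;45 0.003 -0.042 0 0 0 0;45 0.003 -0.042 0 0 0 0;45 0.003 -0.042 0 0 0 0;45 0.003 -0.042 0 0 0 0;45 0.003 -0.042 0 0 0 0;45 0 0 0 0 0 0"}}

```text
time_s: 26.35
tcp_pos: [0.5063, -0.3264, 0.2305]
ee_rot: [-0.018, 0.709, 0.02, 0.704]
wrist_force: [-0.7, 1.4, 0.0]
opening: 0.448
```

{"name": "send_rows", "arguments": {"rows": "45 0 0 0 0 0 0"}}

```text
time_s: 26.45
tcp_pos: [0.5065, -0.3256, 0.2297]
ee_rot: [-0.018, 0.71, 0.021, 0.704]
wrist_force: [0.1, 0.3, -0.0]
opening: 0.449
```

Run:
```python
from h import *
s,W,o=shot("wrist","pics/w9.png");pose(o)
for a,b in((.085,.105),(.057,.07),(.044,.053)):
    print(a);rects(W,s,a,b,40)
print("zmax",np.nanmax(W[:,:,2][W[:,:,0]>.65]) )
```

```text
t 26.45 tcp [ 0.5065 -0.3256  0.2297] x [-0.008  0.005 -1.   ] jaw az 93.14 q [ 0.89  0.86 -0.86  1.35  0.65  1.23  1.61] F [ 0.1  0.3 -0. ] op 0.449
0.085
[265, 166, 17, 62, 455] rgb [226 227 227] ctr [ 520.4 -364.7] size [ 6.1 56.2] mouth yaw deg -98.3 ztop 0.095
[0, 302, 107, 30, 1386] rgb [67 61 55] ctr [ 656.1 -577.9] size [ 19.6 104.1] mouth yaw deg -4.8 ztop 0.0954
[261, 330, 30, 14, 325] rgb [76 69 61] ctr [ 670.8 -358.8] size [11.  33.1] mouth yaw deg -14.5 ztop 0.0906
[320, 337, 24, 12, 149] rgb [93 90 85] ctr [ 673.6 -301.3] size [ 6.6 24.1] mouth yaw deg 2.7 ztop 0.0914
[427, 359, 21, 14, 122] rgb [67 61 56] ctr [ 687.3 -193.1] size [ 8.1 21.4] mouth yaw deg -12.3 ztop 0.1016
0.057
[313, 170, 17, 55, 361] rgb [233 235 236] ctr [ 526.7 -320.1] size [ 6.2 55.4] mouth yaw deg 81.6 ztop 0.0651
[356, 179, 19, 55, 411] rgb [217 220 220] ctr [ 533.4 -275.8] size [ 6.3 55.9] mouth yaw deg 81.7 ztop 0.0649
[77, 289, 22, 13, 147] rgb [79 57 41] ctr [ 649.5 -563.1] size [10.6 17. ] mouth yaw deg -28.3 ztop 0.0628
[32, 290, 40, 22, 293] rgb [83 79 73] ctr [ 655.3 -604. ] size [14.7 3
[... 1299 characters left out ...]
6] mouth yaw deg -3.4 ztop 0.0479
[51, 293, 27, 9, 153] rgb [78 72 64] ctr [ 661.9 -604.4] size [ 4.6 29.2] mouth yaw deg 174.1 ztop 0.0474
[270, 303, 39, 19, 359] rgb [98 75 57] ctr [ 673.4 -349. ] size [21.5 44.4] mouth yaw deg -5.8 ztop 0.0461
[349, 314, 19, 15, 124] rgb [117  87  63] ctr [ 677.2 -264.1] size [13.5 27.8] mouth yaw deg 142.6 ztop 0.0459
[323, 316, 9, 8, 40] rgb [75 69 62] ctr [ 676.3 -305.4] size [ 6.1 11.3] mouth yaw deg -145.4 ztop 0.0485
[308, 323, 15, 8, 84] rgb [63 57 50] ctr [ 687.5 -317.4] size [ 3.2 16.6] mouth yaw deg 175.8 ztop 0.0478
[333, 325, 15, 9, 90] rgb [68 62 54] ctr [ 689.4 -287.9] size [ 4.6 16.8] mouth yaw deg 177.1 ztop 0.0469
zmax 0.13811739181735833
```

View pics/w9.png

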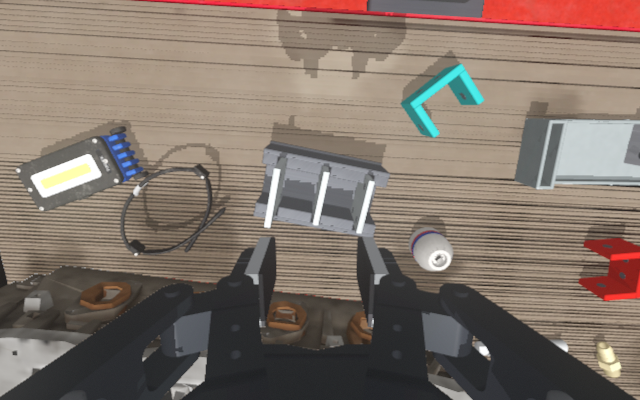

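{"name": "send_rows", "arguments": {"rows": "30 0.007 -0.019 -0.02 -0.002 -0.004 -0.095;30 0.006 -0.018 -0.03 -0.002 -0.004 -0.095;30 0 0 -0.03 0 0 0;30 0 0 -0.02 0 0 0;30 0 0 0 0 0 0;30 0 0 0 0 0 0"}}

```text
time_s: 27.1
tcp_pos: [0.5225, -0.356, 0.1274]
ee_rot: [0.047, 0.705, -0.046, 0.706]
wrist_force: [0.4, 0.1, 0.8]
opening: 0.3
```

Run:
```python
from h import *
s,W,o=shot("wrist");pose(o)
rects(W,s,.088,.1,200);rects(W,s,.060,.068,200)
```

```text
t 27.1 tcp [ 0.5225 -0.356   0.1274] x [ 0.001  0.001 -1.   ] jaw az 82.43 q [ 0.87  1.01 -0.75  1.36  0.72  1.05  1.43] F [0.4 0.1 0.8] op 0.3
[297, 175, 12, 94, 943] rgb [238 239 239] ctr [ 520.5 -364.8] size [ 6.1 56. ] mouth yaw deg -98.1 ztop 0.0951
[365, 167, 14, 81, 794] rgb [228 230 231] ctr [ 526.7 -320.4] size [ 6.2 55.2] mouth yaw deg 81.8 ztop 0.0651
[428, 168, 21, 81, 913] rgb [210 214 214] ctr [ 533.5 -276. ] size [ 7.  55.7] mouth yaw deg 82.1 ztop 0.0649
```

{"name": "send_rows", "arguments": {"rows": "30 -0.002 -0.0085 0 0 0 -0.009;30 0 0 0 0 0 0;30 0 0 -0.015 0 0 0;30 0 0 0 0 0 0;30 0 0 0 0 0 0"}}

```text
time_s: 27.65
tcp_pos: [0.5214, -0.3656, 0.1151]
ee_rot: [0.05, 0.704, -0.051, 0.707]
wrist_force: [0.4, -0.1, 0.8]
opening: 0.302
```

Run:
```python
from h import *
pose(ctrl.get_obs())
```

```text
t 27.65 tcp [ 0.5214 -0.3656  0.1151] x [ 0.005 -0.002 -1.   ] jaw az 81.88 q [ 0.88  1.02 -0.74  1.36  0.74  1.04  1.43] F [ 0.4 -0.1  0.8] op 0.302
```

{"name": "send_rows", "arguments": {"rows": "30 -0.001 0.0008 -0.01 0.002 0.005 0;30 0 0 -0.02 0 0 0;30 0 0 -0.018 0 0 0;30 0 0 0 0 0 0;30 0 0 0 0 0 0"}}

```text
time_s: 28.15
tcp_pos: [0.5203, -0.3643, 0.065]
ee_rot: [0.05, 0.706, -0.05, 0.705]
wrist_force: [-0.4, -0.4, 0.4]
opening: 0.303
```

Run:
```python
from h import *
pose(ctrl.get_obs())
```

```text
t 28.15 tcp [ 0.5203 -0.3643  0.065 ] x [-0.001  0.001 -1.   ] jaw az 81.89 q [ 0.86  1.09 -0.71  1.39  0.78  0.96  1.39] F [-0.4 -0.4  0.4] op 0.303
```

{"name": "send_rows", "arguments": {"rows": "30 0 0 -0.004 0 0 0;30 0 0 0 0 0 0;0 0 0 0 0 0 0;0 0 0 0 0 0 0;0 0 0 0 0 0 0;0 0 0 0 0 0 0;0 0 0 0 0 0 0", "force": 90}}

```text
time_s: 28.85
tcp_pos: [0.5209, -0.3647, 0.0628]
ee_rot: [0.05, 0.705, -0.05, 0.706]
wrist_force: [-0.4, -0.4, -3.1]
opening: 0.056
```

Run:
```python
from h import *
pose(ctrl.get_obs())
```

```text
t 28.85 tcp [ 0.5209 -0.3647  0.0628] x [ 0.001 -0.    -1.   ] jaw az 81.88 q [ 0.86  1.09 -0.71  1.39  0.79  0.95  1.39] F [-0.4 -0.4 -3.1] op 0.056
```

{"name": "send_rows", "arguments": {"rows": "0 0 0 0.012 0 0 0;0 0 0 0.014 0 0 0;0 0 0 0.014 0 0 0;0 0 0 0.014 0 0 0;0 0 0 0 0 0 0"}}

```text
time_s: 29.35
tcp_pos: [0.5213, -0.3646, 0.123]
ee_rot: [0.05, 0.704, -0.05, 0.706]
wrist_force: [0.3, 0.2, -2.9]
opening: 0.053
```

Run:
```python
from h import *
pose(ctrl.get_obs())
```

```text
t 29.35 tcp [ 0.5213 -0.3646  0.123 ] x [ 0.002 -0.001 -1.   ] jaw az 81.88 q [ 0.88  1.01 -0.75  1.35  0.73  1.05  1.44] F [ 0.3  0.2 -2.9] op 0.053
```

{"name": "send_rows", "arguments": {"rows": "0 0 0 0.02 0 0 0;0 0 0 0.03 0 0 0;0 0 0 0.02 0 0 0;0 0 0 0 0 0 0"}}

```text
time_s: 29.75
tcp_pos: [0.5206, -0.3645, 0.1956]
ee_rot: [0.05, 0.705, -0.05, 0.706]
wrist_force: [0.7, -0.0, -2.5]
opening: 0.056
```

Run:
```python
from h import *
s,W,o=shot("wrist");pose(o)
print("spares");rects(W,s,.060,.068,150)
```

```text
t 29.75 tcp [ 0.5206 -0.3645  0.1956] x [ 0.002 -0.001 -1.   ] jaw az 81.9 q [ 0.88  0.93 -0.79  1.28  0.66  1.19  1.49] F [ 0.7 -0.  -2.5] op 0.056
spares
[364, 152, 11, 64, 488] rgb [230 233 233] ctr [ 527.  -320.2] size [ 6.3 55.7] mouth yaw deg 81.5 ztop 0.0651
[414, 152, 14, 64, 528] rgb [217 221 221] ctr [ 533.5 -275.8] size [ 6.8 55.7] mouth yaw deg 81.4 ztop 0.0649
[23, 350, 53, 13, 269] rgb [69 64 58] ctr [ 661.6 -659.9] size [ 4.6 57.4] mouth yaw deg 2.2 ztop 0.0643
```

{"name": "send_rows", "arguments": {"rows": "0 -0.0057 0.0345 0 0 0 0.022;0 -0.0057 0.0345 0 0 0 0.022;0 -0.0057 0.0345 0 0 0 0.022;0 -0.0057 0.0345 0 0 0 0.022;0 -0.0057 0.0345 -0.01 0 0 0.022;0 -0.0057 0.0345 -0.01 0 0 0.022;0 -0.0057 0.0345 -0.01 0 0 0.022;0 -0.004 0.022 0 0 0 0.022"}}

```text
time_s: 30.6
tcp_pos: [0.4682, -0.0941, 0.1532]
ee_rot: [-0.01, 0.711, 0.014, 0.703]
wrist_force: [0.4, -1.0, -2.0]
opening: 0.059
```

{"name": "send_rows", "arguments": {"rows": "0 0 0 0 0 0 0;0 0 0 0 0 0 0"}}

```text
time_s: 30.8
tcp_pos: [0.467, -0.0913, 0.1516]
ee_rot: [-0.012, 0.712, 0.017, 0.702]
wrist_force: [0.0, -1.1, -2.6]
opening: 0.054
```

Run:
```python
from h import *
s,W,o=shot("wrist","pics/w10.png");pose(o);rects(W,s)
z=o["tcp_pos"][2]
print(z+.0322);rects(W,s,z+.027,z+.037,30)
```

```text
t 30.8 tcp [ 0.467  -0.0913  0.1516] x [-0.013  0.007 -1.   ] jaw az 92.31 q [ 0.54  0.79 -0.76  1.91  0.76  0.77  0.96] F [ 0.  -1.1 -2.6] op 0.054
[132, 91, 97, 92, 2349] rgb [ 54 179 176] ctr [ 427.5 -200.5] size [44.4 60.5] mouth yaw deg 41.4 ztop 0.0398
[313, 157, 24, 79, 597] rgb [153 160 161] ctr [472.8 -84.4] size [18.5 68.6] mouth yaw deg -86.9 ztop 0.0397
[454, 162, 186, 75, 7539] rgb [179 180 184] ctr [466.6  96.8] size [ 61.1 143.3] mouth yaw deg 1.7 ztop 0.0425
[0, 199, 130, 46, 1369] rgb [61 61 63] ctr [ 492.8 -302.8] size [ 16.2 108.1] mouth yaw deg -16.4 ztop 0.0392
[39, 234, 35, 49, 953] rgb [90 93 94] ctr [ 534.8 -315.2] size [24.1 47.7] mouth yaw deg 115.1 ztop 0.0404
[94, 242, 34, 63, 899] rgb [84 85 86] ctr [ 544.  -271.1] size [17.5 58.9] mouth yaw deg -76.5 ztop 0.0397
[0, 260, 15, 15, 171] rgb [71 72 74] ctr [ 543.  -352.4] size [ 2.  22.1] mouth yaw deg -7.7 ztop 0.0402
[197, 327, 18, 15, 126] rgb [189 187 184] ctr [ 601.6 -184.1] size [10.3 16.1] mouth yaw deg -142.2 ztop 0.0464
[0, 377, 37, 13, 264] rgb [73 58 46] ctr [ 667.  -374.7] size [ 8.5 40.8] mouth yaw deg -163.2 ztop 0.0365
0.18381285097849703
[275, 212, 84, 136, 2445] rgb [166 170 170] ctr [466.2 -94.6] size [29.6 53.5] mouth yaw deg -109.9 ztop 0.1843
```

View pics/w10.png

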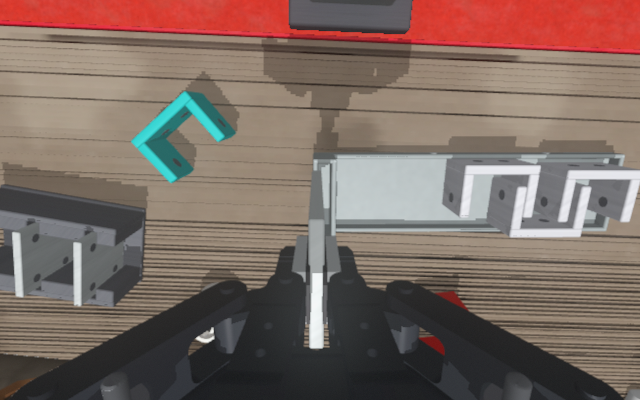

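{"name": "send_rows", "arguments": {"rows": "0 0.0065 0.007 0 -0.007 -0.013 0;0 0 0 0 0 0 0;0 0 0 -0.02 0 0 0;0 0 0 -0.02 0 0 0;0 0 0 0 0 0 0;0 0 0 0 0 0 0"}}

```text
time_s: 31.45
tcp_pos: [0.475, -0.0864, 0.1106]
ee_rot: [-0.013, 0.706, 0.012, 0.708]
wrist_force: [-0.1, 0.0, -1.3]
opening: 0.059
```

Run:
```python
from h import *
s,W,o=shot("wrist","pics/w11.png");pose(o)
z=o["tcp_pos"][2]
m=abs(W[:,:,2]-(z+.0325))<.003
m&=s["color"].min(2)>150
p=W[m];print("plate top",len(p),p.min(0).round(4),p.max(0).round(4),np.median(p,0).round(4))
# pocket walls
q=W[(abs(W[:,:,2]-.040)<.004)&(abs(W[:,:,1]+.084)<.02)&(abs(W[:,:,0]-.475)<.04)]
print("pocket",len(q),cv2.minAreaRect(q[:,:2].astype(np.float32)*1000))
```

```text
t 31.45 tcp [ 0.475  -0.0864  0.1106] x [ 0.002 -0.001 -1.   ] jaw az 91.99 q [ 0.48  0.85 -0.68  1.94  0.87  0.67  0.85] F [-0.1  0.  -1.3] op 0.059
plate top 1626 [ 0.4469 -0.0909  0.1413] [ 0.5024 -0.0841  0.1451] [ 0.4727 -0.0877  0.1433]
pocket 875 ((467.86761474609375, -85.06478881835938), (58.25554656982422, 18.701030731201172), 2.851330518722534)
```

{"name": "send_rows", "arguments": {"rows": "0 -0.0005 0.0034 0 0 0.002 0.004;0 0 0 0 0 0 0;0 0 0 -0.006 0 0 0;0 0 0 0 0 0 0;0 0 0 0 0 0 0"}}

```text
time_s: 32.0
tcp_pos: [0.4752, -0.0831, 0.1061]
ee_rot: [-0.014, 0.706, 0.013, 0.708]
wrist_force: [0.7, 0.8, -2.6]
opening: 0.054
```

Run:
```python
from h import *
s,W,o=shot("wrist","pics/w11.png");pose(o)
cv2.imwrite("pics/w11c.png",cv2.resize(s["color"][120:360,230:430,::-1],None,fx=2.4,fy=2.4))
```

```text
t 32.0 tcp [ 0.4752 -0.0831  0.1061] x [ 0.003 -0.001 -1.   ] jaw az 92.18 q [ 0.47  0.86 -0.67  1.95  0.88  0.66  0.84] F [ 0.7  0.8 -2.6] op 0.054
```

View pics/w11c.png

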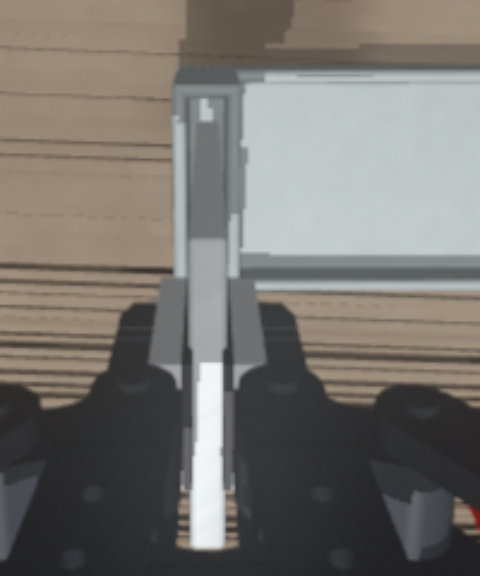

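{"name": "send_rows", "arguments": {"rows": "0 -0.0008 0.0002 0 0 0.003 0;0 0 0 -0.008 0 0 0;0 0 0 -0.008 0 0 0;0 0 0 -0.006 0 0 0;0 0 0 0 0 0 0;0 0 0 0 0 0 0"}}

```text
time_s: 32.65
tcp_pos: [0.474, -0.0829, 0.0816]
ee_rot: [-0.014, 0.707, 0.013, 0.707]
wrist_force: [0.1, -0.4, -2.4]
opening: 0.054
```

Run:
```python
from h import *
pose(ctrl.get_obs())
```

```text
t 32.65 tcp [ 0.474  -0.0829  0.0816] x [-0.001 -0.001 -1.   ] jaw az 92.18 q [ 0.44  0.89 -0.63  1.96  0.94  0.61  0.79] F [ 0.1 -0.4 -2.4] op 0.054
```

Plate bottom is about 24 mm up, in the pocket, with no contact force. Going down to near the floor (contact expected at TCP z ≈ 0.061).

{"name": "send_rows", "arguments": {"rows": "0 0 0 -0.007 0 0 0;0 0.0004 0 -0.006 0 0 0;0 0 0 -0.004 0 0 0;0 0 0 0 0 0 0;0 0 0 0 0 0 0"}}

```text
time_s: 33.15
tcp_pos: [0.4746, -0.0828, 0.0631]
ee_rot: [-0.014, 0.707, 0.013, 0.707]
wrist_force: [0.6, 0.8, -1.9]
opening: 0.057
```

Run:
```python
from h import *
pose(ctrl.get_obs())
```

```text
t 33.15 tcp [ 0.4746 -0.0828  0.0631] x [-0.001 -0.001 -1.   ] jaw az 92.19 q [ 0.42  0.92 -0.59  1.97  0.98  0.56  0.75] F [ 0.6  0.8 -1.9] op 0.057
```

{"name": "send_rows", "arguments": {"rows": "0 0 0 -0.0015 0 0 0;0 0 0 0 0 0 0;12 0 0 0 0 0 0;25 0 0 0 0 0 0;28 0 0 0 0 0 0;28 0 0 0 0 0 0;28 0 0 0.02 0 0 0;28 0 0 0.04 0 0 0"}}

```text
time_s: 33.95
tcp_pos: [0.4734, -0.0825, 0.1205]
ee_rot: [-0.014, 0.709, 0.014, 0.705]
wrist_force: [0.6, -0.4, 0.1]
opening: 0.282
```

{"name": "send_rows", "arguments": {"rows": "30 0 0 0.05 0 0 0;30 0 0 0.05 0 0 0;30 0 0.02 0.02 0 0 0;30 0 0.03 0 0 0 0;30 0 0.02 0 0 0 0;30 0 0 0 0 0 0;30 0 0 0 0 0 0"}}

```text
time_s: 34.65
tcp_pos: [0.4729, -0.0098, 0.2497]
ee_rot: [-0.013, 0.707, 0.014, 0.707]
wrist_force: [-0.4, -0.7, 0.5]
opening: 0.297
```

Run:
```python
from h import *
s,W,o=shot("wrist","pics/w12.png");pose(o);rects(W,s,.036,.048,150);print("plate");rects(W,s,.085,.1,60);rects(W,s,.06,.068,60)
t,Wt,_=shot("top")
print("top");rects(Wt[:,:400],t,.03,.048,50)
```

```text
t 34.65 tcp [ 0.4729 -0.0098  0.2497] x [-0.     0.001 -1.   ] jaw az 92.22 q [ 0.44  0.64 -0.86  1.8   0.58  0.98  0.94] F [-0.4 -0.7  0.5] op 0.297
[105, 84, 70, 69, 1105] rgb [ 55 189 187] ctr [ 427.6 -200.3] size [44.  60.7] mouth yaw deg 41.1 ztop 0.0399
[239, 134, 22, 64, 360] rgb [144 151 151] ctr [474.3 -84. ] size [19.  70.4] mouth yaw deg -87.5 ztop 0.0399
[350, 138, 97, 56, 1970] rgb [217 218 222] ctr [467.3  78.1] size [ 61. 104.] mouth yaw deg 1.9 ztop 0.0429
[423, 141, 61, 41, 1074] rgb [208 208 212] ctr [460.2 138. ] size [43.7 60.7] mouth yaw deg 1.9 ztop 0.0429
[0, 165, 104, 34, 475] rgb [64 64 65] ctr [ 492.4 -303.9] size [ 15.7 110.5] mouth yaw deg 163.7 ztop 0.0419
[38, 190, 26, 39, 378] rgb [96 99 99] ctr [ 534.4 -314.9] size [22.5 47.7] mouth yaw deg 113.7 ztop 0.0425
[79, 198, 24, 48, 377] rgb [88 90 90] ctr [ 545.1 -270.5] size [17.8 56.9] mouth yaw deg -75.6 ztop 0.0421
[153, 247, 32, 29, 645] rgb [189 186 182] ctr [ 591.6 -182.1] size [33.4 36.2] mouth yaw deg -37.9 ztop 0.0436
[17, 305, 76, 27, 744] rgb [72 58 47] ctr [ 675.6 -330.2] size [24.4 82.6] mouth 
[... 721 characters left out ...]
 [ 533.1 -275. ] size [ 7.4 55.9] mouth yaw deg -98.3 ztop 0.0646
[0, 317, 15, 8, 64] rgb [64 48 35] ctr [ 664.8 -369. ] size [ 8.9 14.7] mouth yaw deg -23.1 ztop 0.0633
[29, 320, 22, 22, 184] rgb [61 50 41] ctr [ 676.5 -329.8] size [13.4 25.6] mouth yaw deg -75.4 ztop 0.0645
[56, 328, 20, 15, 123] rgb [52 46 40] ctr [ 682.3 -301.1] size [11.2 19.3] mouth yaw deg -69.8 ztop 0.0642
topTraceback (most recent call last):
  File "<stdin>", line 4, in <module>
  File "h.py", line 23, in rects
    p=W[m];c=s["color"][m].mean(0).astype(int)
             ~~~~~~~~~~^^^
IndexError: boolean index did not match indexed array along axis 1; size of axis is 640 but size of corresponding boolean axis is 400
```

View pics/w12.png

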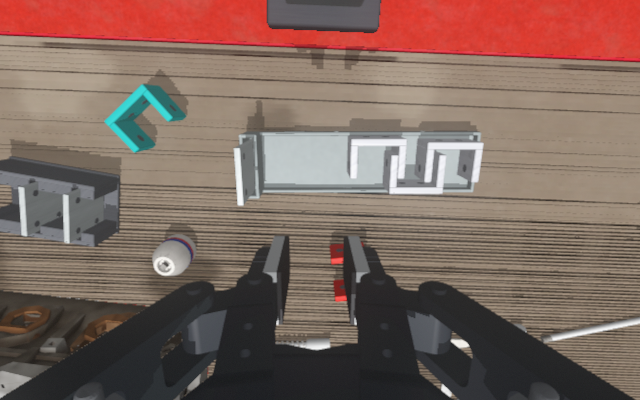

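Run:
```python
from h import *
s,W,o=shot("wrist");
p=W[(abs(W[:,:,2]-.0429)<.0035)&(W[:,:,1]>0)&(W[:,:,1]<.2)&(abs(W[:,:,0]-.47)<.05)][:,:2]*1000
a=np.radians(2.3);R=np.array([[np.cos(a),np.sin(a)],[-np.sin(a),np.cos(a)]])
l=(p-[470.6,43.4])@R.T
for lo,hi in((-31,-24),(-18,-10),(-4,4),(10,18),(24,31)):
    y=np.sort(l[(l[:,0]>lo)&(l[:,0]<hi)][:,1]); c=np.split(y,np.where(np.diff(y)>1.8)[0]+1)
    print((lo,hi),[(round(g[0],1),round(g[-1],1),len(g)) for g in c if len(g)>2])
print(l.min(0),l.max(0))
cv2.imwrite("pics/z.png",cv2.resize(s["color"][120:210,330:500,::-1],None,fx=4.5,fy=4.5,interpolation=cv2.INTER_CUBIC))
```

```text
(-31, -24) [(np.float64(-17.0), np.float64(42.6), 341), (np.float64(65.1), np.float64(124.4), 226)]
(-18, -10) [(np.float64(-16.9), np.float64(-9.0), 58), (np.float64(26.8), np.float64(43.0), 93), (np.float64(64.9), np.float64(72.6), 58), (np.float64(78.5), np.float64(86.2), 40), (np.float64(116.7), np.float64(124.7), 63)]
(-4, 4) [(np.float64(-16.6), np.float64(-9.9), 49), (np.float64(26.8), np.float64(43.2), 107), (np.float64(64.6), np.float64(72.2), 54), (np.float64(78.4), np.float64(86.9), 58), (np.float64(116.7), np.float64(124.6), 61)]
(10, 18) [(np.float64(-16.2), np.float64(-9.5), 8), (np.float64(27.0), np.float64(34.7), 55), (np.float64(36.8), np.float64(41.2), 9), (np.float64(64.7), np.float64(72.1), 38), (np.float64(78.4), np.float64(86.7), 57), (np.float64(116.6), np.float64(124.9), 39)]
(24, 31) [(np.float64(26.8), np.float64(86.4), 224)]
[-32.48149481 -17.12052074] [ 29.13437492 124.89214272]
```

View pics/z.png

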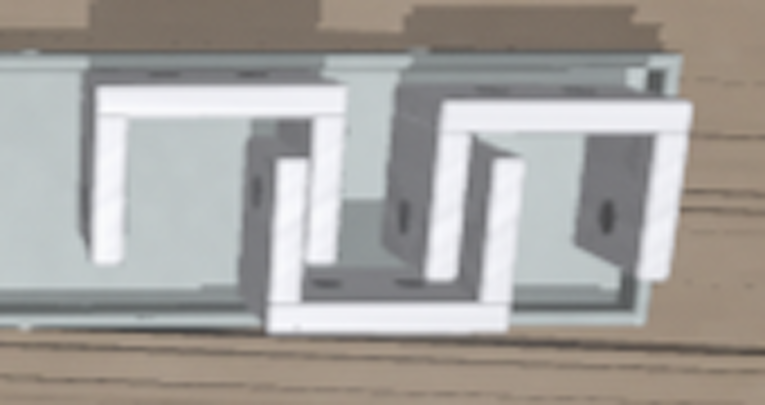

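{"name": "send_rows", "arguments": {"rows": "32 -0.0015 0.02 -0.03 0 0 0;32 -0.001 0.02 -0.04 0 0 0;32 0 0 -0.04 0 0 0;32 0 0 -0.04 0 0 0;32 0 0 -0.02 0 0 0;32 0 0 0 0 0 0;32 0 0 0 0 0 0"}}

```text
time_s: 35.5
tcp_pos: [0.4699, 0.0272, 0.0734]
ee_rot: [-0.01, 0.708, 0.012, 0.707]
wrist_force: [0.2, 0.1, -0.1]
opening: 0.32
```

Run:
```python
from h import *
pose(ctrl.get_obs())
```

```text
t 35.5 tcp [0.4699 0.0272 0.0734] x [-0.001  0.002 -1.   ] jaw az 91.76 q [ 0.19  0.89 -0.57  2.    0.95  0.54  0.53] F [ 0.2  0.1 -0.1] op 0.32
```

{"name": "send_rows", "arguments": {"rows": "32 0 0.004 0 0 0 0.008;32 0 0 0 0 0 0;32 -0.0005 0 -0.013 0 0 0;32 0 0 0 0 0 0;32 0 0 0 0 0 0"}}

```text
time_s: 36.0
tcp_pos: [0.4716, 0.0308, 0.0646]
ee_rot: [-0.012, 0.705, 0.014, 0.709]
wrist_force: [0.2, 0.2, 0.4]
opening: 0.319
```

Run:
```python
from h import *
s,W,o=shot("wrist");pose(o)
p=W[(abs(W[:,:,2]-.0429)<.0035)&(W[:,:,1]>0)&(W[:,:,1]<.2)&(abs(W[:,:,0]-.47)<.05)][:,:2]*1000
a=np.radians(2.3);R=np.array([[np.cos(a),np.sin(a)],[-np.sin(a),np.cos(a)]])
print("tcp local",R@(o["tcp_pos"][:2]*1000-[470.6,43.4]))
l=(p-[470.6,43.4])@R.T
for lo,hi in((-31,-24),(-22,-14),(-14,-6),(0,4),(10,18),(24,31)):
    y=np.sort(l[(l[:,0]>lo)&(l[:,0]<hi)][:,1]); c=np.split(y,np.where(np.diff(y)>1.8)[0]+1)
    print((lo,hi),[(round(g[0],1),round(g[-1],1),len(g)) for g in c if len(g)>2])
print(l.min(0))
```

```text
t 36.0 tcp [0.4716 0.0308 0.0646] x [ 0.005  0.003 -1.   ] jaw az 92.13 q [ 0.17  0.9  -0.54  2.01  0.98  0.51  0.5 ] F [0.2 0.2 0.4] op 0.319
tcp local [  0.54186081 -12.59050378]
(-31, -24) [(np.float64(-17.0), np.float64(42.6), 1389), (np.float64(64.5), np.float64(125.0), 1110)]
(-22, -14) [(np.float64(-17.1), np.float64(-9.6), 216), (np.float64(26.9), np.float64(42.5), 284), (np.float64(64.3), np.float64(125.4), 791)]
(-14, -6) [(np.float64(-17.2), np.float64(-9.6), 209), (np.float64(26.3), np.float64(42.3), 438), (np.float64(63.9), np.float64(72.9), 238), (np.float64(77.7), np.float64(86.5), 254), (np.float64(115.2), np.float64(125.2), 275)]
(0, 4) [(np.float64(-17.3), np.float64(-9.6), 102), (np.float64(26.5), np.float64(42.5), 206), (np.float64(64.5), np.float64(72.8), 114), (np.float64(78.1), np.float64(86.7), 121), (np.float64(115.8), np.float64(124.3), 133)]
(10, 18) [(np.float64(-16.7), np.float64(-9.5), 24), (np.float64(26.5), np.float64(41.9), 227), (np.float64(64.6), np.float64(72.8), 134), (np.float64(78.0), np.float64(86.7), 228), (np.float64(115.7), np.float64(124.6), 165)]
(24, 31) [(np.float64(26.7), np.float64(86.4), 684)]
[-32.6441279  -17.27395736]
```

{"name": "send_rows", "arguments": {"rows": "32 -0.001 0.0003 -0.01 -0.003 0.005 0;32 -0.0005 0 -0.015 0 0 0;32 0 0 -0.012 0 0 0;32 0 0 -0.005 0 0 0;32 0 0 0 0 0 0;32 0 0 0 0 0 0"}}

```text
time_s: 36.65
tcp_pos: [0.4706, 0.0311, 0.0213]
ee_rot: [-0.013, 0.707, 0.013, 0.707]
wrist_force: [0.1, -0.4, 0.1]
opening: 0.32
```

Run:
```python
from h import *
pose(ctrl.get_obs())
```

```text
t 36.65 tcp [0.4706 0.0311 0.0213] x [ 0.001 -0.001 -1.   ] jaw az 92.1 q [ 0.1   0.98 -0.44  2.02  1.11  0.4   0.38] F [ 0.1 -0.4  0.1] op 0.32
```

Close, lift 2 mm, see the grip, before shifting +6 mm.

{"name": "send_rows", "arguments": {"rows": "0 0 0 -0.003 0 0 0;0 0 0 0 0 0 0;0 0 0 0 0 0 0;0 0 0 0 0 0 0;0 0 0 0 0 0 0;0 0 0 0.003 0 0 0;0 0 0 0 0 0 0", "force": 60}}

```text
time_s: 37.35
tcp_pos: [0.471, 0.0309, 0.0224]
ee_rot: [-0.013, 0.706, 0.012, 0.708]
wrist_force: [-0.1, -0.1, -1.1]
opening: 0.084
```

Run:
```python
from h import *
pose(ctrl.get_obs())
```

```text
t 37.35 tcp [0.471  0.0309 0.0224] x [ 0.002 -0.001 -1.   ] jaw az 92.06 q [ 0.11  0.97 -0.44  2.02  1.11  0.4   0.38] F [-0.1 -0.1 -1.1] op 0.084
```

{"name": "send_rows", "arguments": {"rows": "0 0 0.003 0 0 0 0;0 0 0 0 0 0 0;0 0 0.003 0 0 0 0;0 0 0 0 0 0 0;0 0 0 0 0 0 0"}}

```text
time_s: 37.85
tcp_pos: [0.4711, 0.0377, 0.0225]
ee_rot: [-0.013, 0.706, 0.013, 0.708]
wrist_force: [0.1, 0.2, -0.8]
opening: 0.082
```

Run:
```python
from h import *
pose(ctrl.get_obs())
```

```text
t 37.85 tcp [0.4711 0.0377 0.0225] x [ 0.002 -0.001 -1.   ] jaw az 92.07 q [ 0.09  0.97 -0.44  2.02  1.1   0.4   0.37] F [ 0.1  0.2 -0.8] op 0.082
```

{"name": "send_rows", "arguments": {"rows": "0 0 0 -0.0025 0 0 0;0 0 0 0 0 0 0;0 0 0 -0.001 0 0 0;0 0 0 0 0 0 0;18 0 0 0 0 0 0;28 0 0 0 0 0 0;28 0 0 0 0 0 0"}}

```text
time_s: 38.55
tcp_pos: [0.4711, 0.0375, 0.0186]
ee_rot: [-0.013, 0.706, 0.012, 0.708]
wrist_force: [-0.6, 0.1, 0.5]
opening: 0.28
```

Run:
```python
from h import *
pose(ctrl.get_obs())
```

```text
t 38.55 tcp [0.4711 0.0375 0.0186] x [ 0.002 -0.001 -1.   ] jaw az 92.06 q [ 0.09  0.98 -0.43  2.02  1.12  0.39  0.36] F [-0.6  0.1  0.5] op 0.28
```

{"name": "send_rows", "arguments": {"rows": "28 0 0 0.015 0 0 0;28 0 0 0.03 0 0 0;28 0 0 0.05 0 0 0;28 0 0 0.05 0 0 0;28 0 -0.03 0.04 0 0 0;28 0 -0.03 0 0 0 0;28 0 0 0 0 0 0;28 0 0 0 0 0 0"}}

```text
time_s: 39.35
tcp_pos: [0.4686, -0.0224, 0.2105]
ee_rot: [-0.014, 0.707, 0.014, 0.707]
wrist_force: [0.4, -0.1, -0.2]
opening: 0.278
```

Run:
```python
from h import *
s,W,o=shot("wrist","pics/w13.png");pose(o)
sel=(W[:,:,1]>0)&(W[:,:,1]<.2)&(abs(W[:,:,0]-.47)<.05)
p=W[(abs(W[:,:,2]-.0429)<.0035)&sel];print("top z",np.percentile(p[:,2],[5,50,95]).round(4))
p=p[:,:2]*1000
a=np.radians(2.3);R=np.array([[np.cos(a),np.sin(a)],[-np.sin(a),np.cos(a)]])
l=(p-[470.6,43.4])@R.T
for lo,hi in((-31,-24),(-14,-6),(0,4),(24,31)):
    y=np.sort(l[(l[:,0]>lo)&(l[:,0]<hi)][:,1]); c=np.split(y,np.where(np.diff(y)>1.8)[0]+1)
    print((lo,hi),[(round(g[0],1),round(g[-1],1),len(g)) for g in c if len(g)>2])
print(l.min(0),l.max(0)); rects(W,s,.085,.1,100)
t,Wt,_=shot("top");print("top");rects(Wt,t,.03,.048,110)
```

```text
t 39.35 tcp [ 0.4686 -0.0224  0.2105] x [ 0.  0. -1.] jaw az 92.29 q [ 0.44  0.69 -0.82  1.87  0.65  0.87  0.9 ] F [ 0.4 -0.1 -0.2] op 0.278
top z [0.0407 0.043  0.0443]
(-31, -24) [(np.float64(-11.2), np.float64(48.9), 486), (np.float64(64.7), np.float64(124.3), 340)]
(-14, -6) [(np.float64(-10.7), np.float64(-2.5), 67), (np.float64(25.9), np.float64(34.0), 69), (np.float64(40.8), np.float64(48.9), 72), (np.float64(64.4), np.float64(72.5), 74), (np.float64(77.9), np.float64(85.7), 75), (np.float64(116.3), np.float64(124.6), 77)]
(0, 4) [(np.float64(-11.0), np.float64(-3.2), 35), (np.float64(26.0), np.float64(34.5), 33), (np.float64(40.5), np.float64(49.1), 37), (np.float64(64.7), np.float64(72.2), 36), (np.float64(77.9), np.float64(85.3), 38), (np.float64(116.7), np.float64(124.7), 41)]
(24, 31) [(np.float64(26.2), np.float64(86.6), 279)]
[-31.81992184 -11.18199579] [ 28.92123129 124.81932221]
[238, 158, 13, 66, 590] rgb [195 198 199] ctr [473.9 -83.7] size [ 6.3 55.7] mouth yaw deg -87.9 ztop 0.0929
[0, 370, 42, 16, 199] rgb [71 68 63] ctr [ 676.7 -316. ] size [ 9.8 46.1] mouth yaw deg 13.5 ztop 0.0956
top
[519, 117, 13, 25, 170] rgb [85 82 80] ctr [ 825.9 -723.4] size [32.8 85.6] mouth yaw deg 101.5 ztop 0.0387
[526, 162, 35, 47, 1137] rgb [33 33 35] ctr [ 639.2 -769. ] size [ 95.5 150.4] mouth yaw deg 91.6 ztop 0.0342
[517, 178, 24, 37, 110] rgb [47 46 46] ctr [ 596.2 -708. ] size [ 43.  134.1] mouth yaw deg -62.0 ztop 0.0393
[354, 194, 13, 13, 119] rgb [188 186 187] ctr [ 593.6 -182.7] size [38.7 39. ] mouth yaw deg -91.0 ztop 0.0414
[470, 209, 35, 27, 507] rgb [136 135 130] ctr [ 523.1 -585.2] size [ 54.2 104.1] mouth yaw deg 22.6 ztop 0.0345
[260, 231, 20, 15, 116] rgb [232 234 240] ctr [474.1 102.6] size [43.5 59.4] mouth yaw deg -178.4 ztop 0.0422
[248, 236, 20, 15, 122] rgb [234 236 242] ctr [458.  139.7] size [43.5 59.7] mouth yaw deg -0.1 ztop 0.043
```

```bash
python3 -c "
from bench import ctrl
print(ctrl.finish_job())"
```

```text
the job is handed in; nothing more can be done
None
```

I packed the kit and handed the job in at about 39 s of the 210 s allowed. `finish_job` gives no verdict, so I don't know how it was judged.

**Brackets:** All three aluminium U-brackets that were present stand in the long bay in one interlocked row. They face +x, −x and +x in turn. The first is about 8 mm from the low end wall. In the last wrist-camera check, their tops were at 43 mm, so they are on the floor, and neighbouring legs were about 6 mm apart.

**Steel plate:** I drew the taller plate up out of the rack and stood it in the pocket. Its top measured 92.9 mm against an expected 93 mm, so it is fully down.

**Left alone:** I did not handle the two shorter plates, the chuck and other bench items, or the red and turquoise look-alikes. Where the later pictures showed the spares, chuck and turquoise look-alike, they were where they started. I never compared the fitting and the plunger with their start positions.

**What disagreed:**
- The third bracket was about 6 mm out of place after I first set it down, with its leg touching its neighbour's. I don't know whether my release or a knock moved it. I gripped it again, shifted it about 6.8 mm, and the re-check showed clear gaps.
- The wrist camera read about 1.3 mm low in y compared with the arm. I corrected for this when placing the plate and spacing the brackets.
- The viewer's picture limit was reached, so my last check used depth measurements only, not a viewed picture.

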